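Clamp an oven door hinge and index the swivel vise

TASK

Stand the oven door hinge upright on the vise bed, midway along the open jaws, with its claw end pointing towards the robot, let it go, and push the red-knobbed cam lever fully over to clamp it. Then pull up the black spring plunger, swing the vise one hole clockwise (seen from above) and let the plunger snap fully home in that hole. Leave the other things on the counter where they are.

Things in the scene. Friction and masses are not known exactly. Their poses are not given: they have to be found in the camera images.
- hinge: Oven door hinge, loose, 0.3 to 0.6 kg: dark steel channel 130 long, 24 wide, 52 mm tall, standing on its 24 mm wide underside, a bright flat claw (8 mm thick) out of one end. Origin: centre of the channel's underside; x along the channel to the claw, y across the width, z up. The claw reaches x = 125 mm, 10 to 38 mm above the underside.
- hinge_claw (a point): Point near the tip of the hinge's claw, 120 mm along the hinge's x, 30 mm above its underside.
- vise_base: Fixed base of the swivel vise: plywood board 300 x 280 x 18 mm, on it a grey round index plate, 270 mm diameter, top 32 mm above the counter, 8 holes 45 degrees apart on a 115 mm radius. Origin: on the swivel axis at counter height, z up. x: along the jaws' closing line at the start, from the plunger to the cam lever; y: to the robot's side.
- swivel (a point): The vertical swivel axis of the vise, at the top of the index plate.
- next_hole (a point): Mouth of the index hole (12 mm) into which the plunger has to snap: the next one clockwise from the plunger's hole at the start, 115 mm from the swivel axis.
- vise (a joint): Swivel angle of the blue vise on its base, rad; 0 at the start (pin in its hole), grows clockwise seen from above; the next hole is at 0.785. The pin has about 0.01 rad of play in a hole. The swivel turns with light friction (about 0.15 N m) once the pin is out.
- vise_bed (a point): Point on the vise bed, 70 mm above the counter, where the hinge's origin rests once clamped midway along the jaws. Turns with the vise: x along the closing line from fixed jaw (plunger side) to moving jaw (lever side), y along the jaws to the robot's side, z up. Fixed jaw's face at x = -12 mm, moving jaw's at +24 mm when open; middle of the open gap: +6 mm.
- jaw: The moving jaw, blue with a dark steel face, driven by the cam lever: it pushes the hinge against the fixed jaw and, spring-backed, clamps it with about 15 N. Both jaws are 110 mm long and 22 mm high above the bed, so the hinge's upper 30 mm stay clear above them. Origin on the swivel axis at counter height when open, not on the jaw itself.
- cam_lever (a joint): Cam lever angle, rad: 0 to 0.12 (open) at the start, pointing straight out from the jaws along +x of vise_bed; 1.745 fully over against its stop, pointing along -y of vise_bed, away from the robot. It turns clockwise seen from above as it closes, takes about 5 N at its knob and stays where it is left.
- lever_pivot (a point): The cam lever's vertical pivot axis, at the height of its knob's middle; turns with the vise.
- lever_knob (a point): Middle of the red upright knob on the end of the cam lever: 24 mm diameter, 32 mm tall, axis vertical, 90 mm from the pivot, 105 mm above the counter.
- plunger (a joint): Lift of the spring plunger, m: 0 with its pin fully home in a hole, 0.010 with the round tip resting on the index plate between holes, 0.016 fully pulled. Spring 6 N at 0, 13 N at 0.016. It sits on an arm of the vise and travels with it; let go within about 3 mm of a hole, the round tip finds the hole by itself.
- plunger_knob (a point): Middle of the black plunger knob (with a red dot on top): 29 to 32 mm diameter, 30 mm tall, axis vertical, 92 mm above the counter when home, 115 mm from the swivel axis. It is pulled straight up. Beneath it the knob's sleeve is 21 mm in diameter.
- meter: Bystander: grey clamp meter with green jaws, 200 x 80 x 38 mm, lying flat. Origin under its middle, x towards the jaws.
- screwdriver: Bystander: screwdriver with red handle, 200 mm long, lying flat.
- wrench: Bystander: steel wrench, 170 mm long, lying flat.
- oil: Bystander: white oil bottle with red cap, 48 mm diameter, 130 mm tall.
- screw_dish: Bystander: round steel dish of screws, 110 mm diameter, 24 mm tall.
- tumbler: Bystander: yellow tumbler, 76 mm diameter, 130 mm tall.
- torch: Bystander: black and aluminium flashlight, 140 mm long, lying.
Mind the look-alikes: they are no part of the job. What is shaped like the hinge but brown or yellow is not meant.

How it is judged (in metres and radians):
On the way, in this order (a step that is already met when the one before it is completed fails the run):
1. the hinge stands upright between the open jaws, claw end to the robot's side, and has been let go (x of hinge in the frame of vise_bed between -0.01 and 0.02 m and y of hinge in the frame of vise_bed between -0.03 and 0.03 m and z of hinge in the frame of vise_bed between -0.004 and 0.005 m and y of hinge_claw in the frame of vise_bed above 0.08 m and angle between hinge's own z axis and vertical below 0.08 rad and value of joint vise between -0.06 and 0.06 rad and contact force between the fingers and hinge below 0.1 N and value of joint cam_lever below 0.5 rad), for 0.2 s.
2. the cam lever is fully over and the hinge is clamped, the vise still in its first hole (x of hinge in the frame of vise_bed between -0.01 and 0.02 m and y of hinge in the frame of vise_bed between -0.03 and 0.03 m and z of hinge in the frame of vise_bed between -0.004 and 0.005 m and y of hinge_claw in the frame of vise_bed above 0.08 m and angle between hinge's own z axis and vertical below 0.08 rad and value of joint vise between -0.06 and 0.06 rad and value of joint cam_lever above 1.6 rad and contact force between jaw and hinge above 5 N and value of joint plunger below 0.003 m), for 0.2 s.
3. the plunger is pulled out and the vise is being swung clockwise with the hinge clamped (x of hinge in the frame of vise_bed between -0.01 and 0.02 m and y of hinge in the frame of vise_bed between -0.03 and 0.03 m and z of hinge in the frame of vise_bed between -0.004 and 0.005 m and y of hinge_claw in the frame of vise_bed above 0.08 m and angle between hinge's own z axis and vertical below 0.08 rad and value of joint cam_lever above 1.6 rad and contact force between jaw and hinge above 5 N and value of joint plunger above 0.008 m and value of joint vise between 0.15 and 0.75 rad), for 0.05 s.
At the end, for the whole second after the job is handed in: Vise one hole clockwise (0.785 rad, +-0.05), plunger home (lift < 3 mm); cam lever fully over (> 1.6 rad), jaw pressing the hinge with > 5 N; hinge at rest, upright (0.08 rad), on the bed (5 mm), within 30 mm of the jaws' middle, claw on the robot's side of the jaws (x of hinge in the frame of vise_bed between -0.01 and 0.02 m and y of hinge in the frame of vise_bed between -0.03 and 0.03 m and z of hinge in the frame of vise_bed between -0.004 and 0.005 m and y of hinge_claw in the frame of vise_bed above 0.08 m and angle between hinge's own z axis and vertical below 0.08 rad and value of joint cam_lever above 1.6 rad and contact force between jaw and hinge above 5 N and value of joint plunger below 0.003 m and value of joint vise between 0.735 and 0.835 rad and angular speed of hinge below 0.1 rad/s and linear speed of hinge below 0.02 m/s); the robot touches nothing.
It fails at once if another tool or thing on the counter is shoved more than 30 mm or, if it stands, knocked over (distance of any of meter, screwdriver, wrench, oil, screw_dish, tumbler, torch from where it was at the start of the episode above 0.03 m or angle between any of oil, tumbler's own z axis and vertical above 0.5 rad).
It also fails if it takes over 69 s, if anything falls off the work surface, if the arm or the gripper's body presses on something with over 40 N, if the wrist force passes 120 N, or if a joint passes its speed limit or range.

ROBOT

A 6-joint arm with a two-finger parallel gripper is mounted at the origin on the work surface. World frame = base frame: x ahead of the robot, y to its left, z up, the work surface at z = 0. Lengths are in mm, angles in degrees, forces in N, time in s.
With the tool pointing down it reaches from about 325 to 775 mm from the base axis. Payload 5.5 kg.
Tool frame: the origin (TCP) lies at the very end of the fingers, on their centre line; the grasp point (between the pads) lies 19 mm behind it; x points along the fingers, y is the direction in which the jaws open and shut, and the axes are right-handed (so a half turn about x gives the same grasp; the last joint's range is limited). The gripper opens to 85 mm and grips with 20 to 120 N. Pads are 22 mm wide; open, the fingers measure 114 mm over their backs; the gripper's body (76 mm by 85 mm) begins 54 mm behind the grasp point. The pads swing forward as they close: fully open they stand 13 mm farther back than shut.
Start: joints at [-71.603, 5.22, 70.514, -0, 104.267, -3.249], TCP at [221.327, -557.702, 231.275] pointing down, gripper open.
Joint ranges: [-164.24, 164.24], [-49.07, 125.15], [9.68, 141.18], [-86.29, 266.29], [3.28, 154.24], [-151.56, 151.56]. Speed limits (degrees/s): [147.25, 147.25, 172.46, 180, 180, 180].

INTERFACE

Orientations are given as [roll, pitch, yaw] about the fixed x, y, z axes, in that order (R = Rz(yaw) Ry(pitch) Rx(roll)).
In Python, from plant import robot, vision gives the robot as it stands.
- The arm moves only by the tool jog_arm, never from a script. Its argument "deltas" is a list of rows, each an object of numbers: "tx", "ty", "tz": the shift along the tool's x, y, z in cm; "wx", "wy", "wz": the turn, a rotation vector about the tool's x, y, z in rad. In form: [{"tx": .., "ty": .., "tz": .., "wx": .., "wy": .., "wz": ..}, ...]. A call has 1 to 5 rows; each row is the pose to reach, as a shift and turn from the pose measured when the call began, along the tool's axes at that moment; what a row does not reach only later rows make up. A row lasts 1/12 s, in which the tool goes at most 41.7 mm and 7.16 degrees, less where a joint would pass 70% of its speed; a pose out of reach is approached as far as the arm can. A call with a gripper value outside its range is refused whole. "grip" is the opening in per cent of the stroke, from 0 (shut) to 100 (fully open), set as the call begins (left out, the last holds). The fingers move at their own pace and stop on an object; "force" is the grip in N (left out, the last holds). Time passes only in rows, so rows that repeat a pose let the fingers close. It gives the time, the measured TCP pose, the force and the opening at its end, in the units of the state.
- robot.get_state(): the state, without advancing time (a new reading comes with each control period).
- vision.get_image(name): name is "side" or "top"; returns (picture, depth): 384x512x3 uint8, red, green, blue; 384x512 float32, mm along the optical axis (not along the pixel's ray), 0 where there is no reading.
- vision.camera_params(name): a dict with "mtx" (3x3 intrinsics, pixels), "rvec" (rotation vector, rad) and "tvec" (3), from world to camera coordinates, as OpenCV has them. Camera axes: x right, y down, z forward; pixel columns grow to the right and rows downward; lengths in mm; the calibration is good to about 2 mm. A picture is of the moment at which its call begins. camera_params takes no time and is no camera call.
- robot.finish_job(): hands the job in, once; it reports no verdict.
The state is a dict: "time": time; "joint_positions": joint angles; "qvel": joint speeds; "tau": joint torques, N m; "position": TCP position; "tool_rot": TCP orientation; "wrist_force": force on the tool from outside, world axes, zero at the start; "moment": the same for the moment, N m; "grip_width": opening from 0.0 (shut) to 1.0 (fully open).
Only numpy, scipy, OpenCV 4.12 (cv2) and the standard library are available. Lean on these libraries where they do the work, as an engineer would, in place of code of your own. Each camera call takes 0.05 s, during which the arm holds its last target.

## Working session

There is one attempt and no reset: what is moved stays moved. The work goes in short steps, Python scripts to look and compute and a tool call to move; the robot and the scene stay as the last step left them, time stands still between calls to the robot, and variables do not carry over. Pictures are saved under pics/ and viewed, and the job is handed in when it is done.

Besides the shell and the picture viewer there is one more tool, called after "Request:" as name([rows], argument=value, ...), one row to a line, values as JSON. jog_arm: Moves the arm, as the interface text tells. Its arguments: {"type":"object","properties":{"deltas":{"type":"array","items":{"type":"object","properties":{"tx":{"type":"number"},"ty":{"type":"number"},"tz":{"type":"number"},"wx":{"type":"number"},"wy":{"type":"number"},"wz":{"type":"number"}}}},"grip":{"type":"number"},"force":{"type":"number"}},"required":["deltas"]}

```bash
ls; mkdir -p pics; python3 - <<'E'
from plant import robot, vision
import cv2,numpy as np
print(robot.get_state())
for n in("side","top"):
    im,d=vision.get_image(n)
    np.savez(f"pics/{n}0.npz",im=im,d=d)
    cv2.imwrite(f"pics/{n}0.png",cv2.resize(im[:,:,::-1],(800,600)))
    print(n,vision.camera_params(n))
E
```

```text
pics
{'time': 0.0, 'joint_positions': array([-7.16012304e+01,  5.26512564e+00,  7.05848839e+01, -1.14825604e-03,
        1.04267273e+02, -3.24922071e+00]), 'qvel': array([ 0.04597042, -0.00269774, -0.06628175,  0.01558399,  0.03702822,
        0.01213852]), 'tau': array([ 3.05296395e-03, -4.58727264e+01, -4.18024814e+01,  1.20614754e-04,
        1.14156588e-02, -2.61902022e-05]), 'position': array([ 221.23427405, -557.40189158,  230.10019194]), 'tool_rot': array([-92.70530079,  89.88271234, 108.9424077 ]), 'wrist_force': array([ 0.89125749,  0.5684132 , -0.57510225]), 'moment': array([-0.01049429,  0.0136171 , -0.04364261]), 'grip_width': 1.0052356700651586}
side {'mtx': array([[353.50310661,   0.        , 252.84616058],
       [  0.        , 353.50310661, 185.36978244],
       [  0.        ,   0.        ,   1.        ]]), 'rvec': array([ 0.32736366, -2.61530552,  1.43604071]), 'tvec': array([ 506.02655346,  137.59359623, 1148.35507313])}
top {'mtx': array([[372.08089228,   0.        , 255.45849329],
       [  0.        , 372.08089228, 196.85012469],
       [  0.        ,   0.        ,   1.        ]]), 'rvec': array([ 2.16505727, -2.16210401,  0.16609343]), 'tvec': array([  28.36258255,  542.9253377 , 1215.14673081])}
```

View pics/side0.png

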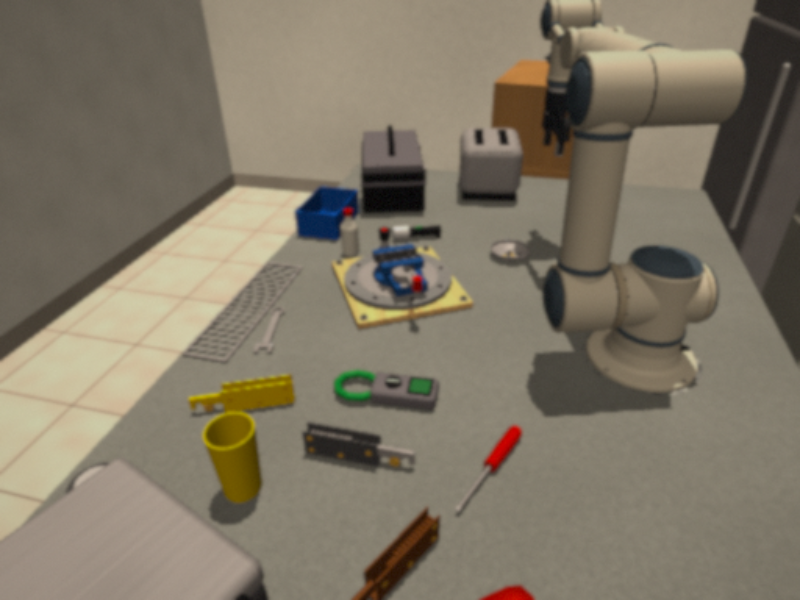

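View pics/top0.png

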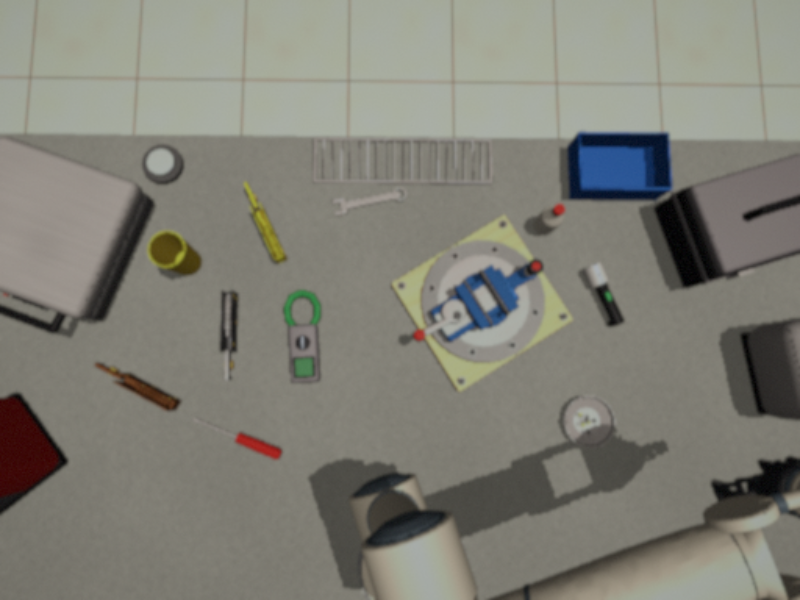

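The side view shows the dark hinge at (360,447) and the vise at (405,280). In the top view (800x600) there are three hinge shapes: dark steel at (229,335), yellow at (264,222) and brown at (140,387). Only the dark one with the bright claw, pointing down in the image, fits. Next I'll confirm it in a crop and measure.

```bash
cat > h.py <<'E'
import numpy as np,cv2
from plant import vision
def cam(n):
    p=vision.camera_params(n); R=cv2.Rodrigues(np.array(p["rvec"],float))[0]
    return np.array(p["mtx"]),R,np.array(p["tvec"]).ravel()
def ray(n,u,v):
    K,R,t=cam(n); c=-R.T@t; d=R.T@np.linalg.inv(K)@np.array([u,v,1.]); return c,d
def atz(n,u,v,z):
    c,d=ray(n,u,v); return c+d*(z-c[2])/d[2]
def dep(n,u,v,dm):
    c,d=ray(n,u,v); return c+d*dm
def proj(n,P):
    K,R,t=cam(n); q=K@(R@np.asarray(P,float)+t); return q[:2]/q[2]
def crop(im,u0,u1,v0,v1,s,fn):
    cv2.imwrite(fn,cv2.resize(im[v0:v1,u0:u1,::-1],None,fx=s,fy=s,interpolation=cv2.INTER_CUBIC))
def cloud(n,d):
    K,R,t=cam(n); v,u=np.mgrid[0:384,0:512]
    q=np.stack([(u-K[0,2])/K[0,0]*d,(v-K[1,2])/K[1,1]*d,d],-1)
    return (q-t)@R
E
python3 - <<'E'
from h import *
z=np.load("pics/top0.npz")
crop(z["im"],120,190,170,260,6.6,"pics/hinge_top.png")
crop(z["im"],240,380,130,260,4.6,"pics/vise_top.png")
s=np.load("pics/side0.npz")
crop(s["im"],180,280,260,310,8,"pics/hinge_side.png")
crop(s["im"],205,305,145,215,8,"pics/vise_side.png")
E
```

```text
(no output)
```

View pics/hinge_top.png

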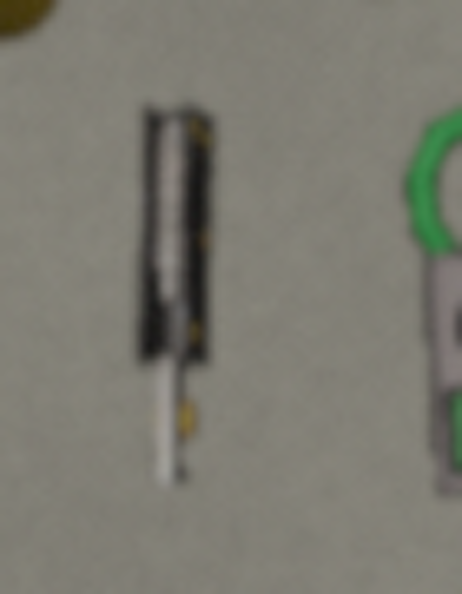

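View pics/vise_top.png

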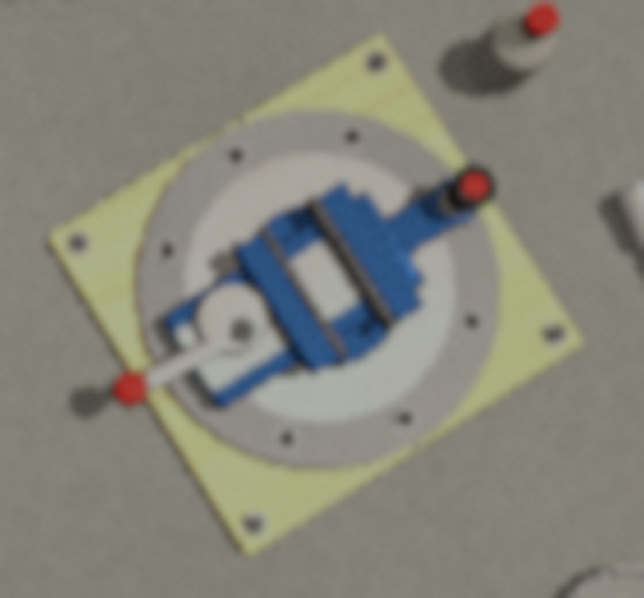

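View pics/hinge_side.png

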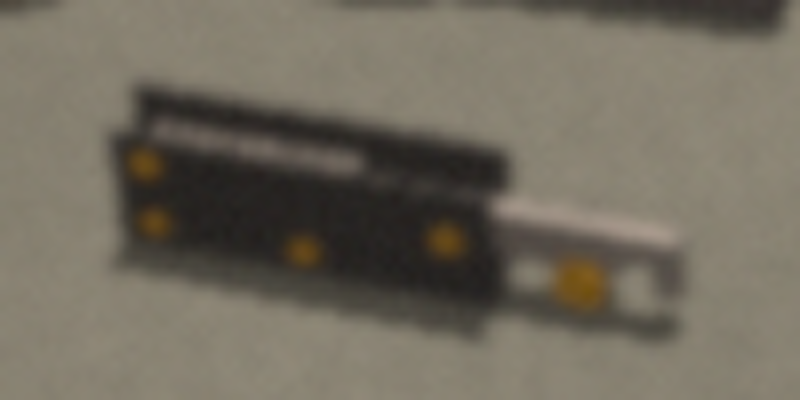

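View pics/vise_side.png

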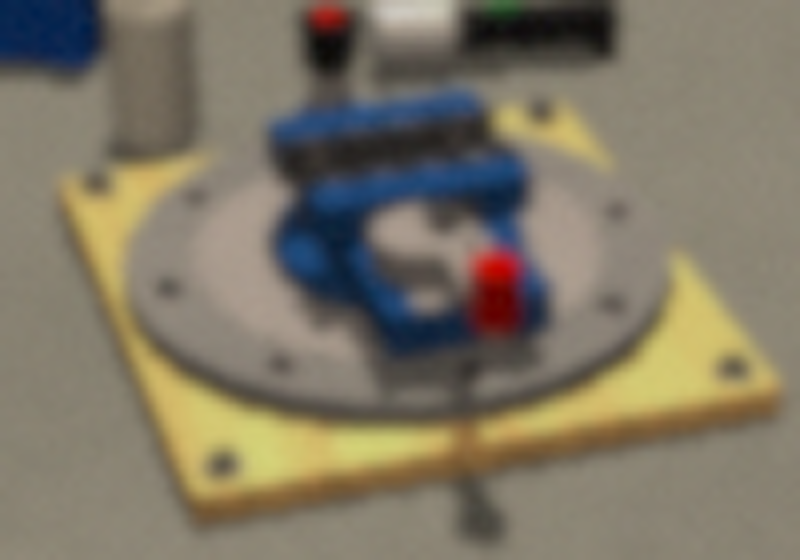

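The crops confirm the hinge: a dark channel with the bright claw towards the robot (claw tip in the top image at about (145,243)). On the vise, the plunger's red dot is at (343.3,170.2), the lever knob at (268.3,214.3), and the jaw gap at about (311,191). Now computing positions.

```bash
python3 - <<'E'
from h import *
z=np.load("pics/top0.npz"); P=cloud("top",z["d"]);im=z["im"].astype(int)
np.set_printoptions(precision=1,suppress=True)
print("plunger",atz("top",343.3,170.2,107)); print("lever",atz("top",268.3,214.3,121))
hole=[(236,155),(352,136),(167,249),(472,321),(404,417),(287,438)]
H=np.array([atz("top",240+u/4.6,130+v/4.6,32)[:2] for u,v in hole]); print(H)
A=np.c_[2*H,np.ones(len(H))]; s=np.linalg.lstsq(A,(H**2).sum(1),rcond=None)[0]; c=s[:2]; r=np.sqrt(s[2]+c@c); print("c",c,r, np.degrees(np.arctan2(*(H-c).T[::-1])))
cor=[(376,62),(78,243),(253,523),(554,333)]
C=np.array([atz("top",240+u/4.6,130+v/4.6,18)[:2] for u,v in cor]);print(C,C.mean(0))
# depth clouds
def sel(n,d,b):
    P=cloud(n,d).reshape(-1,3); m=(d.reshape(-1)>0)
    for i in range(3): m&=(P[:,i]>b[i][0])&(P[:,i]<b[i][1])
    return P[m]
q=atz("top",146,200,52);print("hinge",q)
for n in("top","side"):
    d=np.load(f"pics/{n}0.npz")["d"]
    Q=sel(n,d,[(q[0]-120,q[0]+100),(q[1]-50,q[1]+50),(8,80)])
    print(n,len(Q),Q.min(0),Q.max(0))
    h=Q[Q[:,2]>40]; print(len(h),h.min(0),h.max(0),h.mean(0)); 
    if len(h)>5: 
        r=cv2.minAreaRect(h[:,:2].astype(np.float32));print(r)
    Q=sel(n,d,[(300,900),(-350,50),(98,130)])
    for p in [atz("top",343.3,170.2,107),atz("top",268.3,214.3,121)]:
        k=Q[np.hypot(*(Q[:,:2]-p[:2]).T)<30];print(n,len(k),k.mean(0),k.min(0),k.max(0))
for (u,v) in [(141,187),(151,187),(141,224),(151,224)]: print(atz("top",u,v,52))
E
```

```text
plunger [ 620.6 -251.7  107. ]
lever [476.9  -9.  121. ]
[[ 658.   -93.5]
 [ 672.8 -180.4]
 [ 587.   -41.7]
 [ 534.2 -266. ]
 [ 463.4 -213.9]
 [ 448.  -128. ]]
c [ 560.6 -153.8] 115.01097977800144 [  31.7  -13.3   76.7 -103.3 -148.2  167.1]
[[ 733.6 -202.5]
 [ 593.7   23.6]
 [ 386.8 -104.2]
 [ 527.1 -330.7]] [ 560.3 -153.4]
hinge [529.2 389.8  52. ]
top 461 [411.8 347.1   8.2] [607.4 408.9  58.2]
198 [421.5 382.1  40.1] [579.4 408.9  58.2] [518.7 394.6  47.6]
((500.5047912597656, 395.13702392578125), (158.0864715576172, 25.805133819580078), 0.7933194041252136)
top 76 [ 622.5 -249.5  105.1] [ 607.8 -264.8   98.4] [ 638.4 -235.5  110. ]
top 48 [479.   -7.7 119.4] [468.3 -18.3  98.7] [490.8   3.4 124.7]
side 1026 [409.4 381.4   8.1] [577.6 409.8  54.4]
400 [448.7 381.4  40. ] [577.6 409.5  54.4] [513.9 395.9  46.5]
((513.1513061523438, 395.2518615722656), (128.35354614257812, 27.85796546936035), 1.292749047279358)
side 27 [ 618.8 -245.3  104.2] [ 606.  -259.3  100.4] [ 633.5 -231.7  107. ]
side 57 [475.7  -2.7 112.1] [465.4 -20.5  98.3] [487.2   5.9 122.7]
[572.5 407.8  52. ]
[572.6 375.   52. ]
[450.3 403.   52. ]
[450.3 370.5  52. ]
```

```bash
cat >> h.py <<'E'
C=np.array([560.5,-153.6]); A0=np.radians(121.7)
def vf(P,a=0.):  # world->vise_base frame (a: swivel angle cw)
    t=A0-a; ex=np.array([np.cos(t),np.sin(t)]); ey=np.array([-np.sin(t),np.cos(t)])
    d=np.asarray(P)[:2]-C; return np.array([d@ex,d@ey])
def vw(x,y,a=0.):
    t=A0-a; ex=np.array([np.cos(t),np.sin(t)]); ey=np.array([-np.sin(t),np.cos(t)]); return C+x*ex+y*ey
from scipy.spatial.transform import Rotation as Ro
def pose():
    from plant import robot
    s=robot.get_state(); return np.array(s["position"]),Ro.from_euler("xyz",s["tool_rot"],degrees=True),s
def down(yaw): # tool x down, tool y at world angle yaw
    y=np.array([np.cos(yaw),np.sin(yaw),0]);x=np.array([0,0,-1.]);return Ro.from_matrix(np.c_[x,y,np.cross(x,y)])
def goto(P,yaw_deg):
    p,R,s=pose(); d=R.inv().apply(np.asarray(P,float)-p)/10; w=(R.inv()*down(np.radians(yaw_deg))).as_rotvec()
    print("t %.2f pos"%s["time"],p.round(1),"-> d cm",d.round(2),"w",w.round(3),"F",np.round(s["wrist_force"],1),"g %.3f"%s["grip_width"])
def yawnow():
    p,R,s=pose(); y=R.as_matrix()[:,1]; return np.degrees(np.arctan2(y[1],y[0]))
E
python3 - <<'E'
from h import *
np.set_printoptions(precision=1,suppress=True)
print("tool y yaw",yawnow()); p,R,s=pose(); print(R.as_matrix())
f=lambda u,v:(240+u/4.6,130+v/4.6)
for nm,(u,v) in dict(fixL=(311,204),fixR=(387,324),movL=(270,233),movR=(346,356),fixoutL=(322,196),jawtopcorner=(345,185)).items():
    print(nm,vf(atz("top",*f(u,v),92)))
print("gapctr bed",vf(atz("top",*f(322,277),70)))
print("lever pivot bolt",vf(atz("top",*f(240,330),100)))
print("leverknob",vf(atz("top",268.3,214.3,121)),"plunger",vf(atz("top",343.3,170.2,107)))
print("oil",atz("top",357.6,134.3,130),"torch",[atz("top",u/1.5625,v/1.5625,15) for u,v in((595,265),(617,323))],"dish",atz("top",375.7,269,24))
E
```

```text
tool y yaw -68.35066195971535
[[-0.   0.4 -0.9]
 [ 0.  -0.9 -0.4]
 [-1.  -0.  -0. ]]
fixL [-13.2 -49.4]
fixR [-12.5  50.2]
movL [ 22.7 -47.1]
movR [24.2 54. ]
fixoutL [-22.9 -50.2]
jawtopcorner [-41.1 -48.3]
gapctr bed [ 3.4 -2.5]
lever pivot bolt [78.9  0.1]
leverknob [167.   -4.9] plunger [-115.1    0.4]
oil [ 732.9 -295.2  130. ] torch [array([ 642.4, -407.1,   15. ]), array([ 512.8, -450.1,   15. ])] dish [ 303.1 -371.7   24. ]
```

```bash
python3 - <<'E'
from h import *
goto((450,-300,250),-75);goto((513,394,250),-89)
E
```

```text
t 0.10 pos [ 221.3 -557.4  230.2] -> d cm [ -1.94 -15.49 -30.76] w [ 0.116 -0.     0.002] F [ 0.9 -0.2 -1.1] g 1.001
t 0.10 pos [ 221.3 -557.4  230.2] -> d cm [ -1.83 -77.67 -62.22] w [0.36  0.    0.002] F [ 0.9 -0.2 -1.1] g 1.001
```

Request:
jog_arm([
  {"tx": -2, "ty": -3.2, "tz": -2.6, "wx": 0.05},
  {"tx": -2, "ty": -6.4, "tz": -5.2, "wx": 0.1},
  {"tx": -2, "ty": -9.6, "tz": -7.8, "wx": 0.15},
  {"tx": -2, "ty": -12.8, "tz": -10.4, "wx": 0.2},
  {"tx": -2, "ty": -16, "tz": -13, "wx": 0.25},
], grip=100)

```text
$.deltas[0]: bad value
```

```bash
python3 - <<'E'
from h import *
goto((513,394,250),-89)
E
```

```text
t 0.10 pos [ 221.3 -557.4  230.2] -> d cm [ -1.83 -77.67 -62.22] w [0.36  0.    0.002] F [ 0.9 -0.2 -1.1] g 1.001
```

Request:
jog_arm([
  {"tx": -2, "ty": -3.2, "tz": -2.6, "wx": 0.05, "wy": 0, "wz": 0},
  {"tx": -2, "ty": -6.4, "tz": -5.2, "wx": 0.1, "wy": 0, "wz": 0},
  {"tx": -2, "ty": -9.6, "tz": -7.8, "wx": 0.15, "wy": 0, "wz": 0},
  {"tx": -2, "ty": -12.8, "tz": -10.4, "wx": 0.2, "wy": 0, "wz": 0},
  {"tx": -2, "ty": -16, "tz": -13, "wx": 0.25, "wy": 0, "wz": 0},
], grip=100)

```text
time: 0.52
position: [282.6, -360.7, 250.0]
tool_rot: [-79.0, 89.9, 108.2]
wrist_force: [1.0, 0.5, 0.5]
grip_width: 1.002
```

```bash
python3 - <<'E'
from h import *
goto((513,394,250),-89)
E
```

```text
t 0.52 pos [ 282.6 -360.7  250. ] -> d cm [  0.16 -72.02 -32.25] w [0.107 0.001 0.002] F [1.  0.5 0.5] g 1.002
```

Request:
jog_arm([
  {"tx": 0.2, "ty": -72, "tz": -32.2, "wx": 0.1, "wy": 0, "wz": 0},
  {"tx": 0.2, "ty": -72, "tz": -32.2, "wx": 0.1, "wy": 0, "wz": 0},
  {"tx": 0.2, "ty": -72, "tz": -32.2, "wx": 0.1, "wy": 0, "wz": 0},
  {"tx": 0.2, "ty": -72, "tz": -32.2, "wx": 0.1, "wy": 0, "wz": 0},
  {"tx": 0.2, "ty": -72, "tz": -32.2, "wx": 0.1, "wy": 0, "wz": 0},
])

```text
time: 0.93
position: [343.0, -161.3, 250.0]
tool_rot: [-75.5, 89.9, 105.8]
wrist_force: [0.3, -0.2, 0.7]
grip_width: 1.003
```

```bash
python3 - <<'E'
from h import *
goto((513,394,250),-89)
E
```

```text
t 0.93 pos [ 343.  -161.3  250. ] -> d cm [  0.12 -55.11 -18.33] w [0.006 0.001 0.002] F [ 0.3 -0.2  0.7] g 1.003
```

Request:
jog_arm([
  {"tx": 0, "ty": -55.1, "tz": -18.3, "wx": 0, "wy": 0, "wz": 0},
  {"tx": 0, "ty": -55.1, "tz": -18.3, "wx": 0, "wy": 0, "wz": 0},
  {"tx": 0, "ty": -55.1, "tz": -18.3, "wx": 0, "wy": 0, "wz": 0},
  {"tx": 0, "ty": -55.1, "tz": -18.3, "wx": 0, "wy": 0, "wz": 0},
  {"tx": 0, "ty": -55.1, "tz": -18.3, "wx": 0, "wy": 0, "wz": 0},
])

```text
time: 1.35
position: [403.7, 38.2, 250.5]
tool_rot: [-83.3, 89.9, 98.0]
wrist_force: [1.8, -0.5, -0.1]
grip_width: 0.996
```

```bash
python3 - <<'E'
from h import *
goto((513,394,200),-89)
E
```

```text
t 1.35 pos [403.7  38.2 250.5] -> d cm [  5.13 -35.29 -11.79] w [0.007 0.    0.002] F [ 1.8 -0.5 -0.1] g 0.996
```

Request:
jog_arm([
  {"tx": 0, "ty": -35.3, "tz": -11.8, "wx": 0, "wy": 0, "wz": 0},
  {"tx": 0, "ty": -35.3, "tz": -11.8, "wx": 0, "wy": 0, "wz": 0},
  {"tx": 0, "ty": -35.3, "tz": -11.8, "wx": 0, "wy": 0, "wz": 0},
  {"tx": 0, "ty": -35.3, "tz": -11.8, "wx": 0, "wy": 0, "wz": 0},
  {"tx": 0, "ty": -35.3, "tz": -11.8, "wx": 0, "wy": 0, "wz": 0},
])

```text
time: 1.77
position: [464.6, 237.6, 250.5]
tool_rot: [-73.3, 89.9, 108.1]
wrist_force: [0.5, -1.1, 1.0]
grip_width: 0.999
```

Request:
jog_arm([
  {"tx": 0, "ty": -15.8, "tz": -5.3, "wx": 0, "wy": 0, "wz": 0},
  {"tx": 0, "ty": -15.8, "tz": -5.3, "wx": 0, "wy": 0, "wz": 0},
  {"tx": 0, "ty": -15.8, "tz": -5.3, "wx": 0, "wy": 0, "wz": 0},
  {"tx": 0, "ty": -15.8, "tz": -5.3, "wx": 0, "wy": 0, "wz": 0},
  {"tx": 6, "ty": -15.8, "tz": -5.3, "wx": 0, "wy": 0, "wz": 0},
])

```text
time: 2.18
position: [518.2, 405.6, 217.3]
tool_rot: [-134.1, 88.9, 47.6]
wrist_force: [-0.3, 0.2, 1.0]
grip_width: 1.001
```

```bash
python3 - <<'E'
from h import *
goto((511,394,29),-89)
im,d=vision.get_image("top"); np.savez("pics/top1.npz",im=im,d=d); crop(im,110,210,150,260,5,"pics/t1.png")
im,d=vision.get_image("side"); np.savez("pics/side1.npz",im=im,d=d); crop(im,160,300,220,320,5,"pics/s1.png")
E
```

```text
t 2.18 pos [518.2 405.6 217.3] -> d cm [18.8  1.4  1. ] w [ 0.012 -0.013  0.014] F [-0.3  0.2  1. ] g 1.001
```

View pics/t1.png

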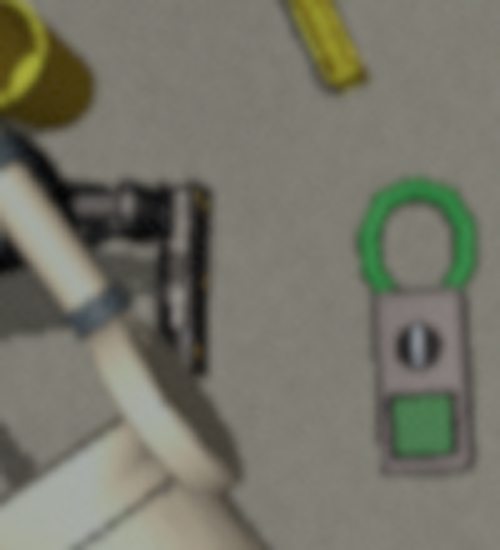

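View pics/s1.png

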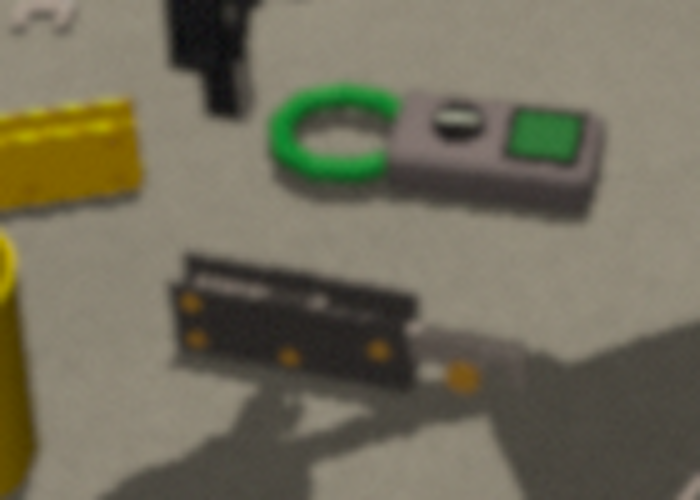

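The top crop shows the gripper beside and above the hinge at about (185,210). The side crop shows the hinge untouched with a finger tip at (225,110). Next I align and descend.

Request:
jog_arm([
  {"tx": 2, "ty": 1.4, "tz": 1.0, "wx": 0.012, "wy": -0.013, "wz": 0.014},
  {"tx": 5, "ty": 1.4, "tz": 1.0, "wx": 0.012, "wy": -0.013, "wz": 0.014},
  {"tx": 8, "ty": 1.4, "tz": 1.0, "wx": 0.012, "wy": -0.013, "wz": 0.014},
  {"tx": 11, "ty": 1.4, "tz": 1.0, "wx": 0.012, "wy": -0.013, "wz": 0.014},
  {"tx": 11.5, "ty": 1.4, "tz": 1.0, "wx": 0.012, "wy": -0.013, "wz": 0.014},
])

```text
time: 2.7
position: [497.5, 378.8, 78.4]
tool_rot: [37.3, 87.5, -141.9]
wrist_force: [-0.8, -1.2, -1.0]
grip_width: 0.999
```

```bash
python3 - <<'E'
from h import *
goto((511,394,29),-89)
E
```

```text
t 2.70 pos [497.5 378.8  78.4] -> d cm [ 4.85 -1.63 -1.55] w [-0.003  0.035 -0.026] F [-0.8 -1.2 -1. ] g 0.999
```

Request:
jog_arm([
  {"tx": 0, "ty": -1.6, "tz": -1.5, "wx": 0, "wy": 0.035, "wz": -0.026},
  {"tx": 0, "ty": -1.6, "tz": -1.5, "wx": 0, "wy": 0.035, "wz": -0.026},
  {"tx": 0, "ty": -1.6, "tz": -1.5, "wx": 0, "wy": 0.035, "wz": -0.026},
])

```text
time: 2.95
position: [512.6, 394.7, 79.9]
tool_rot: [-179.8, 89.9, 0.9]
wrist_force: [0.1, -0.2, 0.3]
grip_width: 1.005
```

```bash
python3 - <<'E'
from h import *
goto((511,394,29),-89)
E
```

```text
t 2.95 pos [512.6 394.7  79.9] -> d cm [5.09 0.07 0.17] w [-0.004 -0.001  0.   ] F [ 0.1 -0.2  0.3] g 1.005
```

Request:
jog_arm([
  {"tx": 2.5, "ty": 0, "tz": 0, "wx": 0, "wy": 0, "wz": 0},
  {"tx": 5, "ty": 0, "tz": 0, "wx": 0, "wy": 0, "wz": 0},
  {"tx": 5, "ty": 0, "tz": 0, "wx": 0, "wy": 0, "wz": 0},
  {"tx": 5, "ty": 0, "tz": 0, "wx": 0, "wy": 0, "wz": 0},
])

```text
time: 3.28
position: [512.1, 393.9, 30.2]
tool_rot: [63.7, 89.9, -115.5]
wrist_force: [-0.3, -0.5, 0.8]
grip_width: 0.997
```

Request:
jog_arm([
  {"tx": 0, "ty": 0, "tz": 0, "wx": 0, "wy": 0, "wz": 0},
  {"tx": 0, "ty": 0, "tz": 0, "wx": 0, "wy": 0, "wz": 0},
  {"tx": 0, "ty": 0, "tz": 0, "wx": 0, "wy": 0, "wz": 0},
  {"tx": 0, "ty": 0, "tz": 0, "wx": 0, "wy": 0, "wz": 0},
  {"tx": 0, "ty": 0, "tz": 0, "wx": 0, "wy": 0, "wz": 0},
], grip=0, force=50)

```text
time: 3.7
position: [512.4, 394.1, 31.1]
tool_rot: [116.3, 90.0, -62.9]
wrist_force: [0.3, -0.3, -0.7]
grip_width: 0.301
```

```bash
python3 - <<'E'
from h import *
goto((511,394,29),-89)
E
```

```text
t 3.70 pos [512.4 394.1  31.1] -> d cm [0.21 0.01 0.14] w [-0.004 -0.    -0.001] F [ 0.3 -0.3 -0.7] g 0.301
```

Request:
jog_arm([
  {"tx": 0, "ty": 0, "tz": 0, "wx": 0, "wy": 0, "wz": 0},
  {"tx": 0, "ty": 0, "tz": 0, "wx": 0, "wy": 0, "wz": 0},
  {"tx": 0, "ty": 0, "tz": 0, "wx": 0, "wy": 0, "wz": 0},
  {"tx": 0, "ty": 0, "tz": 0, "wx": 0, "wy": 0, "wz": 0},
])

```text
time: 4.03
position: [512.4, 394.2, 31.3]
tool_rot: [117.8, 90.0, -61.5]
wrist_force: [0.1, 0.4, 1.3]
grip_width: 0.272
```

Request:
jog_arm([
  {"tx": -1, "ty": 0, "tz": 0, "wx": 0, "wy": 0, "wz": 0},
  {"tx": -2, "ty": 0, "tz": 0, "wx": 0, "wy": 0, "wz": 0},
  {"tx": -4, "ty": 0, "tz": 0, "wx": 0, "wy": 0, "wz": 0},
  {"tx": -4, "ty": 0, "tz": 0, "wx": 0, "wy": 0, "wz": 0},
  {"tx": -4, "ty": 0, "tz": 0, "wx": 0, "wy": 0, "wz": 0},
])

```text
time: 4.45
position: [513.4, 394.9, 73.4]
tool_rot: [-159.2, 89.8, 21.5]
wrist_force: [0.4, -0.5, -3.8]
grip_width: 0.27
```

```bash
python3 - <<'E'
from h import *
goto((512,394,200),-89); print(yawnow())
im,d=vision.get_image("side"); np.savez("pics/side2.npz",im=im,d=d); crop(im,160,300,220,320,5,"pics/s2.png")
E
```

```text
t 4.45 pos [513.4 394.9  73.4] -> d cm [-12.66   0.07   0.09] w [-0.004 -0.004  0.001] F [ 0.4 -0.5 -3.8] g 0.270
-89.22977281894127
```

View pics/s2.png

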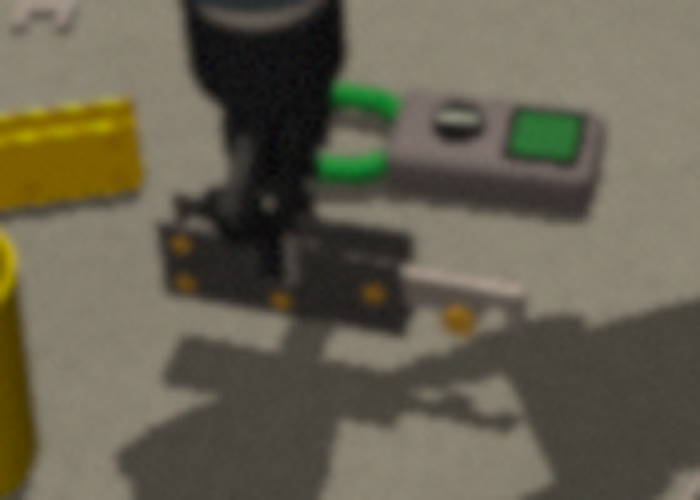

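The side crop shows the hinge held level and lifted, fingers at about (270,250) just behind its middle. Now carrying it to the vise.

Request:
jog_arm([
  {"tx": -4, "ty": 0, "tz": 0, "wx": 0, "wy": 0, "wz": 0},
  {"tx": -8, "ty": 1.5, "tz": 0, "wx": 0, "wy": 0, "wz": 0},
  {"tx": -11, "ty": 4, "tz": 0, "wx": 0, "wy": 0, "wz": 0},
  {"tx": -12.5, "ty": 8, "tz": 0, "wx": 0, "wy": 0, "wz": 0},
  {"tx": -12.5, "ty": 12, "tz": 0, "wx": 0, "wy": 0, "wz": 0},
])

```text
time: 4.92
position: [515.0, 274.6, 201.1]
tool_rot: [-160.1, 89.5, 20.8]
wrist_force: [1.5, -0.7, -3.0]
grip_width: 0.27
```

```bash
python3 - <<'E'
from h import *
print(vw(6,-5)); goto((*vw(6,-5),200),-58.3)
E
```

```text
[ 561.60122564 -145.86777509]
t 4.92 pos [515.  274.6 201.1] -> d cm [ 2.000e-02  4.212e+01 -4.000e+00] w [-0.538 -0.008  0.001] F [ 1.5 -0.7 -3. ] g 0.270
```

Request:
jog_arm([
  {"tx": 0, "ty": 4, "tz": -0.4, "wx": -0.05, "wy": -0.008, "wz": 0},
  {"tx": 0, "ty": 8, "tz": -0.8, "wx": -0.1, "wy": -0.008, "wz": 0},
  {"tx": 0, "ty": 12, "tz": -1.2, "wx": -0.15, "wy": -0.008, "wz": 0},
  {"tx": 0, "ty": 16, "tz": -1.6, "wx": -0.2, "wy": -0.008, "wz": 0},
  {"tx": 0, "ty": 20, "tz": -2, "wx": -0.25, "wy": -0.008, "wz": 0},
])

```text
time: 5.33
position: [537.5, 73.1, 199.3]
tool_rot: [-55.2, 89.9, 140.1]
wrist_force: [1.5, -0.5, -3.1]
grip_width: 0.27
```

```bash
python3 - <<'E'
from h import *
goto((*vw(6,-5),200),-58.3)
E
```

```text
t 5.33 pos [537.5  73.1 199.3] -> d cm [-0.11 21.75  3.48] w [-0.285  0.001  0.002] F [ 1.5 -0.5 -3.1] g 0.270
```

Request:
jog_arm([
  {"tx": 0, "ty": 4.2, "tz": 0.7, "wx": -0.06, "wy": 0, "wz": 0},
  {"tx": 0, "ty": 8.4, "tz": 1.4, "wx": -0.12, "wy": 0, "wz": 0},
  {"tx": 0, "ty": 12.6, "tz": 2, "wx": -0.18, "wy": 0, "wz": 0},
  {"tx": 0, "ty": 16.8, "tz": 2.7, "wx": -0.24, "wy": 0, "wz": 0},
  {"tx": 0, "ty": 20, "tz": 3.2, "wx": -0.28, "wy": 0, "wz": 0},
])

```text
time: 5.75
position: [559.0, -130.7, 197.3]
tool_rot: [-56.8, 89.7, 154.8]
wrist_force: [1.3, 1.1, -4.3]
grip_width: 0.269
```

Request:
jog_arm([
  {"tx": 0, "ty": 0, "tz": 0, "wx": 0, "wy": 0, "wz": 0},
  {"tx": 0, "ty": 0, "tz": 0, "wx": 0, "wy": 0, "wz": 0},
])

```text
time: 5.92
position: [558.2, -133.0, 195.1]
tool_rot: [-51.5, 89.5, 159.8]
wrist_force: [0.5, 0.9, -4.3]
grip_width: 0.269
```

```bash
python3 - <<'E'
from h import *
goto((*vw(6,-5),140),-58.3)
E
```

```text
t 5.92 pos [ 558.2 -133.   195.1] -> d cm [5.5  1.31 0.35] w [-0.007  0.005  0.006] F [ 0.5  0.9 -4.3] g 0.269
```

Request:
jog_arm([
  {"tx": 1.5, "ty": 1.3, "tz": 0.35, "wx": -0.007, "wy": 0.005, "wz": 0.006},
  {"tx": 3.5, "ty": 1.3, "tz": 0.35, "wx": -0.007, "wy": 0.005, "wz": 0.006},
  {"tx": 5.3, "ty": 1.3, "tz": 0.35, "wx": -0.007, "wy": 0.005, "wz": 0.006},
  {"tx": 5.3, "ty": 1.3, "tz": 0.35, "wx": -0.007, "wy": 0.005, "wz": 0.006},
  {"tx": 5.3, "ty": 1.3, "tz": 0.35, "wx": -0.007, "wy": 0.005, "wz": 0.006},
])

```text
time: 6.33
position: [560.7, -144.2, 140.2]
tool_rot: [-58.0, 89.8, 153.7]
wrist_force: [-0.5, 0.1, -3.1]
grip_width: 0.269
```

```bash
python3 - <<'E'
from h import *
im,d=vision.get_image("side"); np.savez("pics/side3.npz",im=im,d=d); crop(im,205,305,125,215,7,"pics/s3.png")
im,d=vision.get_image("top"); np.savez("pics/top3.npz",im=im,d=d); crop(im,240,380,130,260,4.6,"pics/t3.png")
goto((*vw(6,-5),101.5),-58.3)
E
```

```text
t 6.43 pos [ 562.1 -144.9  143.2] -> d cm [4.17 0.06 0.1 ] w [ 0.001 -0.001 -0.001] F [ 0.7  0.5 -3.4] g 0.273
```

View pics/s3.png

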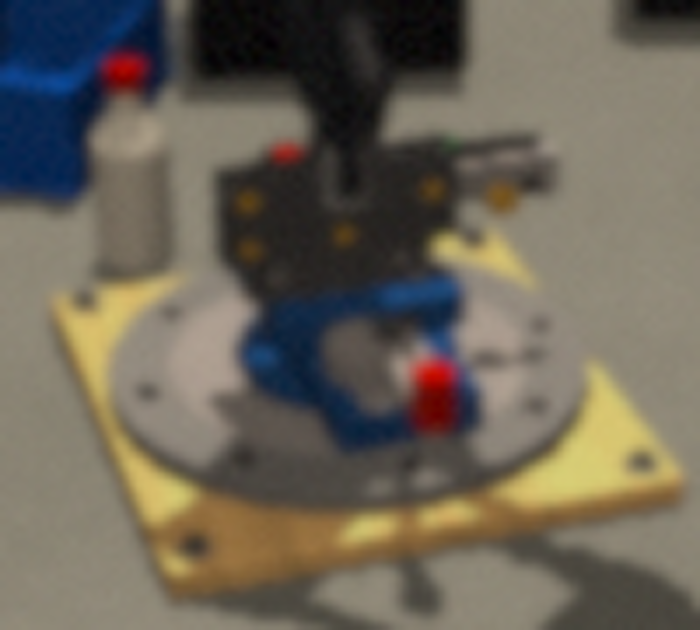

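View pics/t3.png

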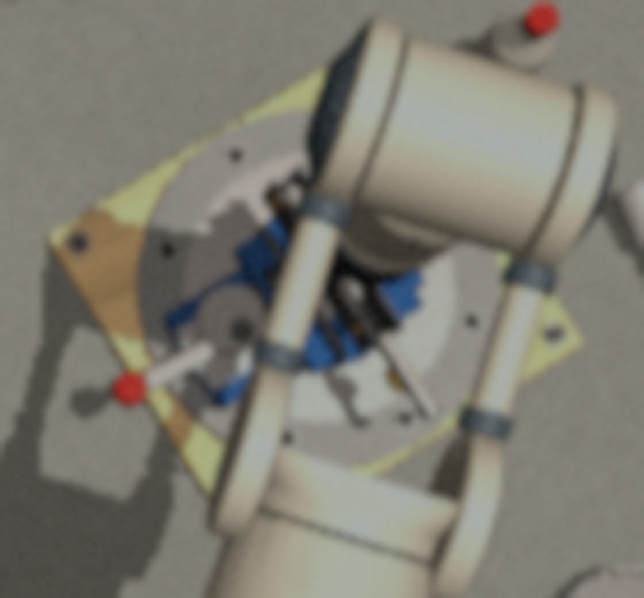

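```bash
python3 - <<'E'
from h import *
f=lambda u,v:(240+u/4.6,130+v/4.6)
for p in [(432,416),(388,352)]: print(vf(atz("top",*f(*p),112+38)).round(1))
P=cloud("top",np.load("pics/top3.npz")["d"]).reshape(-1,3); 
V=np.array([vf(q) for q in P]);
m=(abs(V[:,0]-6)<40)&(V[:,1]>70)&(V[:,1]<140)&(P[:,2]>125)&(P[:,2]<165)
print(m.sum(),np.c_[V[m],P[m][:,2]].round(0)[:60])
P=cloud("side",np.load("pics/side3.npz")["d"]).reshape(-1,3); V=np.array([vf(q) for q in P]);
m=(abs(V[:,0]-6)<30)&(abs(V[:,1])<140)&(P[:,2]>115)&(P[:,2]<155)
v=V[m];print(m.sum(),v.min(0),v.max(0)); 
for a in range(-80,140,15):
    k=(v[:,1]>=a)&(v[:,1]<a+15); 
    if k.sum()>3: print(a,k.sum(),np.percentile(v[k,0],[10,50,90]).round(1))
E
```

```text
[  9.5 116.8]
[11.2 65.9]
64 [[  4.  71. 146.]
 [ 11.  71. 145.]
 [  9.  72. 149.]
 [  7.  74. 150.]
 [  4.  76. 147.]
 [  9.  74. 132.]
 [ 10.  75. 145.]
 [  8.  77. 148.]
 [  5.  78. 149.]
 [ -1.  80. 134.]
 [ 11.  76. 132.]
 [ 11.  78. 142.]
 [ 10.  79. 150.]
 [  6.  81. 144.]
 [  6.  82. 155.]
 [ 14.  78. 126.]
 [ 13.  79. 132.]
 [ 11.  80. 136.]
 [ 10.  82. 141.]
 [  8.  83. 147.]
 [  6.  85. 147.]
 [  4.  86. 149.]
 [ 14.  82. 132.]
 [ 13.  83. 135.]
 [ 11.  85. 138.]
 [ 10.  86. 146.]
 [  8.  87. 149.]
 [  5.  89. 148.]
 [ 15.  84. 125.]
 [ 14.  86. 135.]
 [ 11.  87. 130.]
 [ 11.  89. 142.]
 [ 10.  90. 151.]
 [  7.  92. 149.]
 [  5.  93. 150.]
 [ 16.  88. 134.]
 [ 11.  90. 127.]
 [ 11.  92. 135.]
 [ 11.  93. 146.]
 [  9.  94. 148.]
 [  4.  97. 149.]
 [ 10.  96. 138.]
 [ 10.  97. 148.]
 [  8.  98. 148.]
 [  6. 100. 151.]
 [ 11.  99. 145.]
 [  9. 101. 149.]
 [  6. 103. 145.]
 [  4. 104. 149.]
 [ 10. 104. 145.]
 [  9. 105. 149.]
 [  6. 107. 151.]
 [  3. 108. 147.]
 [ 11. 106. 140.]
 [ 10. 108. 146.]
 [  8. 109. 151.]
 [  5. 111. 147.]
 [ 11. 109. 132.]
 [ 10. 111. 142.]
 [  9. 112. 147.]]
443 [ -6.89011133 -71.75476675] [ 34.74051125 116.23848585]
-80 28 [-3.8 15.2 22.3]
-65 42 [17.  19.9 22.7]
-50 44 [ 4.8 20.4 22.9]
-35 41 [17.3 21.1 23.8]
-20 39 [18.6 21.7 28.6]
-5 30 [18.9 22.8 29.6]
10 39 [16.2 20.2 23.5]
25 41 [15.8 19.9 23.5]
40 39 [10.4 19.7 23.4]
55 22 [ 9.9 14.7 20.5]
70 28 [ 9.7 14.1 18. ]
85 24 [10.1 13.7 17. ]
100 22 [ 7.4 11.5 13.8]
115 4 [ 9.1 10.6 11.4]
```

Request:
jog_arm([
  {"tx": 1, "ty": 0, "tz": 0, "wx": 0, "wy": 0, "wz": 0},
  {"tx": 2, "ty": 0, "tz": 0, "wx": 0, "wy": 0, "wz": 0},
  {"tx": 3, "ty": 0, "tz": 0, "wx": 0, "wy": 0, "wz": 0},
  {"tx": 3.6, "ty": 0, "tz": 0, "wx": 0, "wy": 0, "wz": 0},
  {"tx": 3.6, "ty": 0, "tz": 0, "wx": 0, "wy": 0, "wz": 0},
])

```text
time: 6.85
position: [560.9, -144.5, 104.3]
tool_rot: [-57.3, 89.8, 154.4]
wrist_force: [-0.5, 0.6, -4.5]
grip_width: 0.267
```

Request:
jog_arm([
  {"tx": 0, "ty": 0, "tz": 0, "wx": 0, "wy": 0, "wz": 0},
  {"tx": 0, "ty": 0, "tz": 0, "wx": 0, "wy": 0, "wz": 0},
])

```text
time: 7.02
position: [560.6, -144.5, 103.9]
tool_rot: [-55.8, 89.8, 155.9]
wrist_force: [-0.8, 0.5, -3.4]
grip_width: 0.265
```

```bash
python3 - <<'E'
from h import *
goto((*vw(6,-5),101.2),-58.3)
E
```

```text
t 7.02 pos [ 560.6 -144.5  103.9] -> d cm [ 0.27  0.17 -0.01] w [0.001 0.002 0.003] F [-0.8  0.5 -3.4] g 0.265
```

Request:
jog_arm([
  {"tx": 0.1, "ty": 0.15, "tz": 0, "wx": 0, "wy": 0, "wz": 0},
  {"tx": 0.2, "ty": 0.15, "tz": 0, "wx": 0, "wy": 0, "wz": 0},
  {"tx": 0.25, "ty": 0.15, "tz": 0, "wx": 0, "wy": 0, "wz": 0},
  {"tx": 0.25, "ty": 0.15, "tz": 0, "wx": 0, "wy": 0, "wz": 0},
])

```text
time: 7.35
position: [561.5, -145.8, 101.5]
tool_rot: [-55.8, 89.8, 155.9]
wrist_force: [0.0, 1.0, -4.2]
grip_width: 0.27
```

```bash
python3 - <<'E'
from h import *
goto((*vw(6,-5),101.2),-58.3)
E
```

```text
t 7.35 pos [ 561.5 -145.8  101.5] -> d cm [ 0.03  0.01 -0.01] w [0.001 0.002 0.003] F [ 0.   1.  -4.2] g 0.270
```

Force is still the bare hinge weight (-4 N), so I'll creep down until contact.

Request:
jog_arm([
  {"tx": 0.05, "ty": 0, "tz": 0, "wx": 0, "wy": 0, "wz": 0},
  {"tx": 0.1, "ty": 0, "tz": 0, "wx": 0, "wy": 0, "wz": 0},
  {"tx": 0.15, "ty": 0, "tz": 0, "wx": 0, "wy": 0, "wz": 0},
])

```text
time: 7.6
position: [561.6, -145.9, 101.3]
tool_rot: [-57.4, 89.8, 154.3]
wrist_force: [-4.3, 1.1, 6.0]
grip_width: 0.272
```

Request:
jog_arm([
  {"tx": 0, "ty": 0, "tz": 0, "wx": 0, "wy": 0, "wz": 0},
  {"tx": 0, "ty": 0, "tz": 0, "wx": 0, "wy": 0, "wz": 0},
  {"tx": 0, "ty": 0, "tz": 0, "wx": 0, "wy": 0, "wz": 0},
  {"tx": 0, "ty": 0, "tz": 0, "wx": 0, "wy": 0, "wz": 0},
  {"tx": 0, "ty": 0, "tz": 0, "wx": 0, "wy": 0, "wz": 0},
], grip=60)

```text
time: 8.02
position: [561.7, -145.9, 101.2]
tool_rot: [-58.0, 89.8, 153.7]
wrist_force: [0.3, -0.8, 0.1]
grip_width: 0.602
```

Request:
jog_arm([
  {"tx": -2, "ty": 0, "tz": 0, "wx": 0, "wy": 0, "wz": 0},
  {"tx": -4, "ty": 0, "tz": 0, "wx": 0, "wy": 0, "wz": 0},
  {"tx": -7, "ty": 0, "tz": 0, "wx": 0, "wy": 0, "wz": 0},
  {"tx": -10, "ty": 0, "tz": 0, "wx": 0, "wy": 0, "wz": 0},
  {"tx": -10, "ty": 0, "tz": 0, "wx": 0, "wy": 0, "wz": 0},
])

```text
time: 8.43
position: [563.9, -146.7, 209.0]
tool_rot: [133.1, 89.5, -15.2]
wrist_force: [-0.1, -0.1, 1.1]
grip_width: 0.599
```

```bash
python3 - <<'E'
from h import *
im,d=vision.get_image("side"); np.savez("pics/side4.npz",im=im,d=d); crop(im,205,305,125,215,7,"pics/s4.png")
goto((480,0,200),-58.3)
K=vf(atz("side",0,0,0));print(vw(77,0),[vw(77+90*np.cos(a),-90*np.sin(a)).round(1) for a in (0,.055,1.745)])
E
```

```text
t 8.48 pos [ 563.5 -146.5  206. ] -> d cm [  0.54 -16.86  -0.61] w [ 0.001 -0.004 -0.004] F [ 0.5 -0.3 -0. ] g 0.600
[520.03868287 -88.08754457] [array([472.7, -11.5]), array([477.,  -9.]), array([603.6, -54.8])]
```

View pics/s4.png

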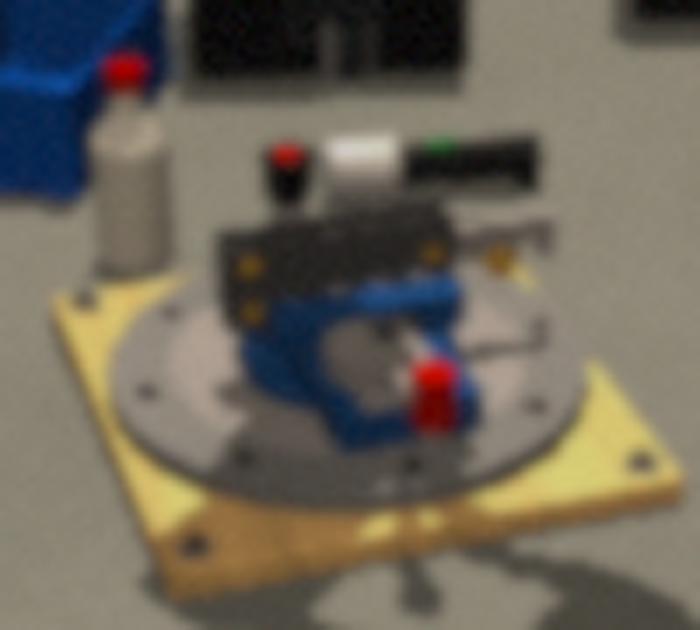

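The side crop shows the hinge standing upright between the jaws, with its claw at (520,240) towards the robot. Next is the lever, knob at (433,395).

```bash
python3 - <<'E'
from h import *
goto((477,-9,180),28.5)
E
```

```text
t 8.48 pos [ 563.5 -146.5  206. ] -> d cm [  2.54 -16.26   0.13] w [-1.514 -0.    -0.006] F [ 0.5 -0.3 -0. ] g 0.600
```

Request:
jog_arm([
  {"tx": 0, "ty": -3, "tz": 0, "wx": -0.12, "wy": 0, "wz": 0},
  {"tx": 0, "ty": -6, "tz": -0.1, "wx": -0.24, "wy": 0, "wz": 0},
  {"tx": 0, "ty": -9, "tz": -0.2, "wx": -0.36, "wy": 0, "wz": 0},
  {"tx": 0, "ty": -12, "tz": -0.3, "wx": -0.48, "wy": 0, "wz": 0},
  {"tx": 0, "ty": -15, "tz": -0.4, "wx": -0.6, "wy": 0, "wz": 0},
])

```text
time: 8.9
position: [486.8, -15.9, 204.1]
tool_rot: [97.5, 89.8, -16.0]
wrist_force: [0.1, -0.8, 0.1]
grip_width: 0.603
```

```bash
python3 - <<'E'
from h import *
goto((477,-9,180),28.5)
E
```

```text
t 8.90 pos [486.8 -15.9 204.1] -> d cm [ 2.4  -1.18 -0.24] w [-0.909  0.001 -0.004] F [ 0.1 -0.8  0.1] g 0.603
```

Request:
jog_arm([
  {"tx": 0, "ty": -1.2, "tz": -0.2, "wx": -0.12, "wy": 0, "wz": 0},
  {"tx": 0, "ty": -1.2, "tz": -0.2, "wx": -0.24, "wy": 0, "wz": 0},
  {"tx": 0, "ty": -1.2, "tz": -0.2, "wx": -0.36, "wy": 0, "wz": 0},
  {"tx": 0, "ty": -1.2, "tz": -0.2, "wx": -0.48, "wy": 0, "wz": 0},
  {"tx": 0, "ty": -1.2, "tz": -0.2, "wx": -0.6, "wy": 0, "wz": 0},
])

```text
time: 9.32
position: [476.2, -9.0, 202.8]
tool_rot: [55.4, 89.9, -23.4]
wrist_force: [0.1, 0.0, -0.7]
grip_width: 0.601
```

Request:
jog_arm([
  {"tx": 0.5, "ty": 0, "tz": 0, "wx": -0.1, "wy": 0, "wz": 0},
  {"tx": 1, "ty": 0, "tz": 0, "wx": -0.2, "wy": 0, "wz": 0},
  {"tx": 1.5, "ty": 0, "tz": 0, "wx": -0.3, "wy": 0, "wz": 0},
  {"tx": 2, "ty": 0, "tz": 0, "wx": -0.3, "wy": 0, "wz": 0},
  {"tx": 2, "ty": 0, "tz": 0, "wx": -0.3, "wy": 0, "wz": 0},
])

```text
time: 9.73
position: [475.5, -9.0, 180.6]
tool_rot: [-89.2, 89.9, -151.0]
wrist_force: [-0.8, 0.6, 0.4]
grip_width: 0.596
```

```bash
python3 - <<'E'
from h import *
goto((477,-9,130),28.5)
E
```

```text
t 9.73 pos [475.5  -9.  180.6] -> d cm [5.06 0.13 0.07] w [-0.005  0.     0.001] F [-0.8  0.6  0.4] g 0.596
```

Request:
jog_arm([
  {"tx": 3, "ty": 0.1, "tz": 0.1, "wx": 0, "wy": 0, "wz": 0},
  {"tx": 6, "ty": 0.1, "tz": 0.1, "wx": 0, "wy": 0, "wz": 0},
  {"tx": 8.3, "ty": 0.1, "tz": 0.1, "wx": 0, "wy": 0, "wz": 0},
  {"tx": 8.3, "ty": 0.1, "tz": 0.1, "wx": 0, "wy": 0, "wz": 0},
  {"tx": 8.3, "ty": 0.1, "tz": 0.1, "wx": 0, "wy": 0, "wz": 0},
])

```text
time: 10.15
position: [475.9, -9.4, 96.6]
tool_rot: [-113.4, 89.8, -175.3]
wrist_force: [-0.3, -0.2, 1.1]
grip_width: 0.602
```

Request:
jog_arm([
  {"tx": 0, "ty": 0, "tz": 0, "wx": 0, "wy": 0, "wz": 0},
  {"tx": 0, "ty": 0, "tz": 0, "wx": 0, "wy": 0, "wz": 0},
  {"tx": 0, "ty": 0, "tz": 0, "wx": 0, "wy": 0, "wz": 0},
  {"tx": 0, "ty": 0, "tz": 0, "wx": 0, "wy": 0, "wz": 0},
], grip=34, force=20)

```text
time: 10.48
position: [476.7, -9.4, 98.1]
tool_rot: [-99.4, 89.9, -161.4]
wrist_force: [-0.6, -0.0, -0.0]
grip_width: 0.339
```

```bash
python3 - <<'E'
from h import *
for a in (.5,1.0,1.5,1.78):
    q=vw(77+90*np.cos(a),-90*np.sin(a)); goto((*q,97),121.7-np.degrees(a)-90)
im,d=vision.get_image("side"); np.savez("pics/side5.npz",im=im,d=d); crop(im,205,305,125,215,7,"pics/s5.png")
E
```

```text
t 10.48 pos [476.7  -9.4  98.1] -> d cm [0.1  3.93 0.82] w [0.437 0.    0.002] F [-0.6 -0.  -0. ] g 0.339
t 10.48 pos [476.7  -9.4  98.1] -> d cm [0.09 7.38 3.65] w [0.937 0.001 0.002] F [-0.6 -0.  -0. ] g 0.339
t 10.48 pos [476.7  -9.4  98.1] -> d cm [0.09 9.05 7.78] w [1.437e+00 1.000e-03 2.000e-03] F [-0.6 -0.  -0. ] g 0.339
t 10.48 pos [476.7  -9.4  98.1] -> d cm [ 0.09  9.03 10.29] w [1.717e+00 1.000e-03 2.000e-03] F [-0.6 -0.  -0. ] g 0.339
```

View pics/s5.png

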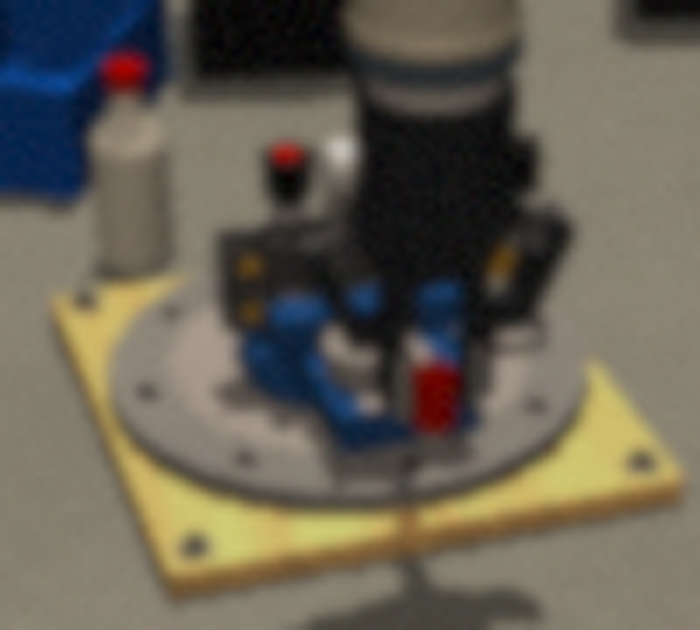

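The side crop shows the red knob (435,395) between the two fingers. Sweeping along the arc.

Request:
jog_arm([
  {"tx": 0.1, "ty": 0.9, "tz": 0.05, "wx": 0.1, "wy": 0, "wz": 0},
  {"tx": 0.1, "ty": 1.8, "tz": 0.18, "wx": 0.2, "wy": 0, "wz": 0},
  {"tx": 0.1, "ty": 2.66, "tz": 0.4, "wx": 0.3, "wy": 0, "wz": 0},
  {"tx": 0.1, "ty": 3.5, "tz": 0.7, "wx": 0.4, "wy": 0, "wz": 0},
  {"tx": 0.1, "ty": 4.3, "tz": 1.1, "wx": 0.5, "wy": 0, "wz": 0},
])

```text
time: 10.95
position: [519.5, 1.5, 97.3]
tool_rot: [-85.9, 89.8, -176.8]
wrist_force: [-3.4, 1.0, 2.9]
grip_width: 0.346
```

```bash
python3 - <<'E'
from h import *
p,R,s=pose(); v=vf(p)-[77,0]; print("lever a %.3f r %.1f"%(np.arctan2(-v[1],v[0]),np.hypot(*v)))
for a in (1.0,1.5,1.78):
    q=vw(77+90*np.cos(a),-90*np.sin(a)); goto((*q,97),121.7-np.degrees(a)-90)
E
```

```text
lever a 0.547 r 89.6
t 10.95 pos [519.5   1.5  97.3] -> d cm [0.02 3.95 0.78] w [0.432 0.001 0.003] F [-3.4  1.   2.9] g 0.346
t 10.95 pos [519.5   1.5  97.3] -> d cm [0.01 7.41 3.59] w [0.932 0.002 0.003] F [-3.4  1.   2.9] g 0.346
t 10.95 pos [519.5   1.5  97.3] -> d cm [0.   8.61 5.79] w [1.212 0.002 0.003] F [-3.4  1.   2.9] g 0.346
```

Request:
jog_arm([
  {"tx": 0, "ty": 0.9, "tz": 0.05, "wx": 0.1, "wy": 0, "wz": 0},
  {"tx": 0, "ty": 1.8, "tz": 0.17, "wx": 0.2, "wy": 0, "wz": 0},
  {"tx": 0, "ty": 2.66, "tz": 0.38, "wx": 0.3, "wy": 0, "wz": 0},
  {"tx": 0, "ty": 3.5, "tz": 0.68, "wx": 0.4, "wy": 0, "wz": 0},
  {"tx": 0, "ty": 4.3, "tz": 1.05, "wx": 0.5, "wy": 0, "wz": 0},
])

```text
time: 11.37
position: [562.2, -9.0, 97.4]
tool_rot: [-73.1, 89.7, 167.2]
wrist_force: [-3.1, 1.4, 0.3]
grip_width: 0.339
```

```bash
python3 - <<'E'
from h import *
p,R,s=pose(); v=vf(p)-[77,0]; print("lever a %.3f r %.1f"%(np.arctan2(-v[1],v[0]),np.hypot(*v)))
for a in (1.5,1.78):
    q=vw(77+90*np.cos(a),-90*np.sin(a)); goto((*q,97),121.7-np.degrees(a)-90)
E
```

```text
lever a 1.043 r 89.6
t 11.37 pos [562.2  -9.   97.4] -> d cm [0.02 3.99 0.77] w [0.427 0.002 0.004] F [-3.1  1.4  0.3] g 0.339
t 11.37 pos [562.2  -9.   97.4] -> d cm [0.01 6.11 2.12] w [0.707 0.003 0.004] F [-3.1  1.4  0.3] g 0.339
```

Request:
jog_arm([
  {"tx": 0, "ty": 0.9, "tz": 0.05, "wx": 0.1, "wy": 0, "wz": 0},
  {"tx": 0, "ty": 1.8, "tz": 0.17, "wx": 0.2, "wy": 0, "wz": 0},
  {"tx": 0, "ty": 2.66, "tz": 0.38, "wx": 0.3, "wy": 0, "wz": 0},
  {"tx": 0, "ty": 3.5, "tz": 0.68, "wx": 0.4, "wy": 0, "wz": 0},
  {"tx": 0, "ty": 4.3, "tz": 1.05, "wx": 0.5, "wy": 0, "wz": 0},
])

```text
time: 11.78
position: [594.6, -38.3, 97.4]
tool_rot: [-65.8, 89.7, 145.6]
wrist_force: [-0.6, 4.3, 0.1]
grip_width: 0.338
```

```bash
python3 - <<'E'
from h import *
p,R,s=pose(); v=vf(p)-[77,0]; print("lever a %.3f r %.1f"%(np.arctan2(-v[1],v[0]),np.hypot(*v)))
for a in (1.7,1.8):
    q=vw(77+90*np.cos(a),-90*np.sin(a)); goto((*q,97),121.7-np.degrees(a)-90)
E
```

```text
lever a 1.536 r 89.6
t 11.78 pos [594.6 -38.3  97.4] -> d cm [0.03 1.47 0.03] w [0.123 0.003 0.005] F [-0.6  4.3  0.1] g 0.338
t 11.78 pos [594.6 -38.3  97.4] -> d cm [0.03 2.36 0.18] w [0.223 0.003 0.005] F [-0.6  4.3  0.1] g 0.338
```

Request:
jog_arm([
  {"tx": 0, "ty": 0.7, "tz": 0.02, "wx": 0.07, "wy": 0, "wz": 0},
  {"tx": 0, "ty": 1.4, "tz": 0.05, "wx": 0.14, "wy": 0, "wz": 0},
  {"tx": 0, "ty": 2.0, "tz": 0.12, "wx": 0.2, "wy": 0, "wz": 0},
  {"tx": 0, "ty": 2.0, "tz": 0.12, "wx": 0.2, "wy": 0, "wz": 0},
])

```text
time: 12.12
position: [604.3, -56.1, 97.4]
tool_rot: [-58.7, 89.6, 141.1]
wrist_force: [-0.1, 0.1, -0.9]
grip_width: 0.338
```

```bash
python3 - <<'E'
from h import *
p,R,s=pose(); v=vf(p)-[77,0]; print("lever a %.3f r %.1f"%(np.arctan2(-v[1],v[0]),np.hypot(*v)),R.inv().apply(s["wrist_force"]))
E
```

```text
lever a 1.761 r 90.1 [ 0.89000826 -0.16579782  0.06912402]
```

Request:
jog_arm([
  {"tx": 0, "ty": 0.15, "tz": 0, "wx": 0, "wy": 0, "wz": 0},
  {"tx": 0, "ty": 0.3, "tz": 0, "wx": 0, "wy": 0, "wz": 0},
  {"tx": 0, "ty": 0.4, "tz": 0, "wx": 0, "wy": 0, "wz": 0},
])

```text
time: 12.37
position: [605.6, -58.5, 97.4]
tool_rot: [-71.1, 89.5, 128.8]
wrist_force: [-1.0, 8.2, -0.1]
grip_width: 0.34
```

```bash
python3 - <<'E'
from h import *
p,R,s=pose(); v=vf(p)-[77,0]; print("lever a %.3f r %.1f"%(np.arctan2(-v[1],v[0]),np.hypot(*v)),R.inv().apply(s["wrist_force"]))
E
```

```text
lever a 1.792 r 90.5 [ 0.19526186 -8.00011218 -1.87629948]
```

Request:
jog_arm([
  {"tx": 0, "ty": 0.1, "tz": 0, "wx": 0, "wy": 0, "wz": 0},
  {"tx": 0, "ty": 0.15, "tz": 0, "wx": 0, "wy": 0, "wz": 0},
])

```text
time: 12.53
position: [605.7, -58.5, 97.3]
tool_rot: [-74.3, 89.4, 125.7]
wrist_force: [-3.0, 7.2, 0.3]
grip_width: 0.343
```

Request:
jog_arm([
  {"tx": 0, "ty": -0.3, "tz": 0, "wx": 0, "wy": 0, "wz": 0},
  {"tx": 0, "ty": -0.3, "tz": 0, "wx": 0, "wy": 0, "wz": 0},
], grip=50)

```text
time: 12.7
position: [604.7, -55.6, 97.6]
tool_rot: [-74.4, 89.4, 125.6]
wrist_force: [-0.0, -0.1, -0.1]
grip_width: 0.501
```

Request:
jog_arm([
  {"tx": -2, "ty": 0, "tz": 0, "wx": 0, "wy": 0, "wz": 0},
  {"tx": -5, "ty": 0, "tz": 0, "wx": 0, "wy": 0, "wz": 0},
  {"tx": -8, "ty": 0, "tz": 0, "wx": 0, "wy": 0, "wz": 0},
  {"tx": -11, "ty": 0, "tz": 0, "wx": 0, "wy": 0, "wz": 0},
  {"tx": -11, "ty": 0, "tz": 0, "wx": 0, "wy": 0, "wz": 0},
], grip=60)

```text
time: 13.12
position: [607.5, -57.4, 216.2]
tool_rot: [-163.3, 89.5, 36.8]
wrist_force: [1.4, -0.1, 1.9]
grip_width: 0.602
```

```bash
python3 - <<'E'
from h import *
im,d=vision.get_image("side"); np.savez("pics/side6.npz",im=im,d=d); crop(im,205,305,125,215,7,"pics/s6.png")
im,d=vision.get_image("top"); np.savez("pics/top6.npz",im=im,d=d); crop(im,240,380,130,260,4.6,"pics/t6.png")
goto((*vw(-115,0),180),-58.3)
E
```

```text
t 13.22 pos [606.2 -57.1 210.1] -> d cm [ 2.88 18.78  5.3 ] w [-0.203 -0.002  0.006] F [1.  0.  0.2] g 0.598
```

View pics/s6.png

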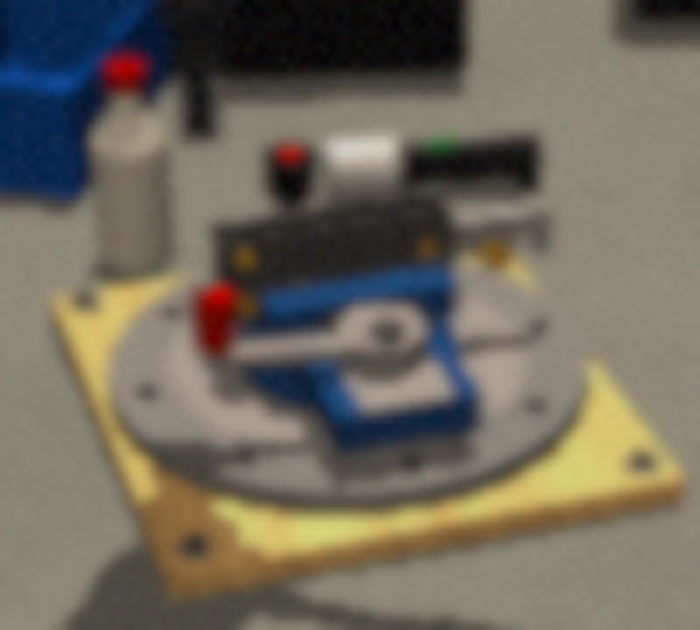

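View pics/t6.png

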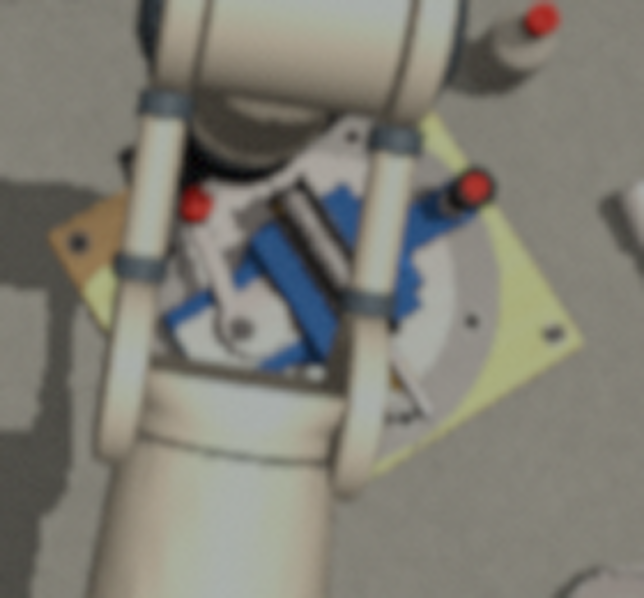

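The crops show the lever fully over (knob at (196,205) in top, (218,320) in side) and the hinge upright and clamped. The plunger's red dot is at (475,186). Next I rotate and move above it.

```bash
python3 - <<'E'
from h import *
v=vf(atz("top",240+196/4.6,130+203/4.6,121))-[77,0]; print("lever",np.arctan2(-v[1],v[0]),np.hypot(*v))
print(vf(atz("top",240+475/4.6,130+186/4.6,107)))
goto((*vw(-115,0),180),31.7)
E
```

```text
lever 1.747700378353026 90.51668535786598
[-114.54030254    0.98522725]
t 13.22 pos [606.2 -57.1 210.1] -> d cm [ 2.88 18.78  5.3 ] w [-1.774 -0.007  0.003] F [1.  0.  0.2] g 0.598
```

Request:
jog_arm([
  {"tx": 0, "ty": 3, "tz": 0.9, "wx": -0.12, "wy": 0, "wz": 0},
  {"tx": 0, "ty": 6, "tz": 1.8, "wx": -0.24, "wy": 0, "wz": 0},
  {"tx": 0, "ty": 9, "tz": 2.7, "wx": -0.36, "wy": 0, "wz": 0},
  {"tx": 0, "ty": 12, "tz": 3.5, "wx": -0.48, "wy": 0, "wz": 0},
  {"tx": 0, "ty": 15, "tz": 4.3, "wx": -0.6, "wy": 0, "wz": 0},
])

```text
time: 13.63
position: [616.7, -214.2, 207.0]
tool_rot: [-116.9, 89.6, 117.9]
wrist_force: [0.4, -0.1, 0.6]
grip_width: 0.601
```

```bash
python3 - <<'E'
from h import *
goto((*vw(-115,0),180),31.7)
E
```

```text
t 13.63 pos [ 616.7 -214.2  207. ] -> d cm [2.67 2.51 2.81] w [-1.167 -0.007  0.004] F [ 0.4 -0.1  0.6] g 0.601
```

Request:
jog_arm([
  {"tx": 0, "ty": 1, "tz": 1, "wx": -0.12, "wy": 0, "wz": 0},
  {"tx": 0, "ty": 2, "tz": 2, "wx": -0.24, "wy": 0, "wz": 0},
  {"tx": 0, "ty": 2.5, "tz": 2.8, "wx": -0.36, "wy": 0, "wz": 0},
  {"tx": 0, "ty": 2.5, "tz": 2.8, "wx": -0.48, "wy": 0, "wz": 0},
  {"tx": 0, "ty": 2.5, "tz": 2.8, "wx": -0.6, "wy": 0, "wz": 0},
])

```text
time: 14.05
position: [620.2, -252.6, 204.0]
tool_rot: [-137.0, 89.4, 132.4]
wrist_force: [-0.8, 0.7, -0.5]
grip_width: 0.599
```

Request:
jog_arm([
  {"tx": 0, "ty": 0, "tz": 0, "wx": -0.12, "wy": 0, "wz": 0},
  {"tx": 1, "ty": 0, "tz": 0, "wx": -0.24, "wy": 0, "wz": 0},
  {"tx": 2, "ty": 0, "tz": 0, "wx": -0.36, "wy": 0, "wz": 0},
  {"tx": 2.5, "ty": 0, "tz": 0, "wx": -0.48, "wy": 0, "wz": 0},
  {"tx": 2.5, "ty": 0, "tz": 0, "wx": -0.57, "wy": 0, "wz": 0},
])

```text
time: 14.47
position: [618.8, -252.2, 174.6]
tool_rot: [-159.7, 89.1, 142.8]
wrist_force: [-0.3, 0.1, 0.2]
grip_width: 0.598
```

Request:
jog_arm([
  {"tx": 0, "ty": 0, "tz": 0, "wx": 0, "wy": 0, "wz": 0},
  {"tx": 0, "ty": 0, "tz": 0, "wx": 0, "wy": 0, "wz": 0},
])

```text
time: 14.63
position: [618.0, -252.1, 172.0]
tool_rot: [-155.9, 88.9, 146.4]
wrist_force: [-0.6, 0.1, 0.0]
grip_width: 0.603
```

```bash
python3 - <<'E'
from h import *
goto((*vw(-115,0),120),31.7)
E
```

```text
t 14.63 pos [ 618.  -252.1  172. ] -> d cm [5.2  0.32 0.19] w [ 0.011 -0.018  0.008] F [-0.6  0.1  0. ] g 0.603
```

```bash
python3 - <<'E'
from h import *
for n in ("top","side"):
    P=cloud(n,np.load(f"pics/{n}0.npz")["d"]).reshape(-1,3);V=np.array([vf(q) for q in P])
    for lo,hi in((-60,-50),(-70,-60),(-80,-70),(-90,-80),(-100,-90),(-135,-100)):
        for w in (12,30):
            m=(V[:,0]>lo)&(V[:,0]<hi)&(abs(V[:,1])<w)&(P[:,2]>20)
            print(n,lo,hi,w,m.sum(),np.percentile(P[m,2],[5,25,50,75,95]).round(0) if m.sum() else "")
E
```

```text
top -60 -50 12 19 [65. 68. 69. 72. 73.]
top -60 -50 30 45 [66. 68. 69. 71. 73.]
top -70 -60 12 14 [49. 51. 52. 53. 54.]
top -70 -60 30 22 [34. 50. 52. 54. 62.]
top -80 -70 12 20 [49. 51. 53. 55. 58.]
top -80 -70 30 52 [30. 32. 48. 52. 57.]
top -90 -80 12 21 [50. 51. 52. 53. 56.]
top -90 -80 30 49 [30. 34. 47. 52. 56.]
top -100 -90 12 22 [49. 50. 52. 53. 96.]
top -100 -90 30 52 [30. 33. 50. 52. 55.]
top -135 -100 12 101 [ 52.  64. 103. 106. 109.]
top -135 -100 30 194 [ 29.  34.  56. 104. 108.]
side -60 -50 12 0 
side -60 -50 30 0 
side -70 -60 12 0 
side -70 -60 30 0 
side -80 -70 12 0 
side -80 -70 30 0 
side -90 -80 12 0 
side -90 -80 30 0 
side -100 -90 12 13 [ 82.  93.  98. 103. 105.]
side -100 -90 30 13 [ 82.  93.  98. 103. 105.]
side -135 -100 12 53 [ 58.  68.  84. 103. 106.]
side -135 -100 30 67 [ 58.  68.  86. 103. 106.]
```

Request:
jog_arm([
  {"tx": 1, "ty": 0.3, "tz": 0.2, "wx": 0.011, "wy": -0.018, "wz": 0.008},
  {"tx": 3, "ty": 0.3, "tz": 0.2, "wx": 0.011, "wy": -0.018, "wz": 0.008},
  {"tx": 5, "ty": 0.3, "tz": 0.2, "wx": 0.011, "wy": -0.018, "wz": 0.008},
  {"tx": 5.2, "ty": 0.3, "tz": 0.2, "wx": 0.011, "wy": -0.018, "wz": 0.008},
  {"tx": 5.2, "ty": 0.3, "tz": 0.2, "wx": 0.011, "wy": -0.018, "wz": 0.008},
])

```text
time: 15.05
position: [619.6, -251.2, 117.6]
tool_rot: [-141.1, 89.8, 160.5]
wrist_force: [-0.2, 0.0, 0.2]
grip_width: 0.598
```

```bash
python3 - <<'E'
from h import *
goto((*vw(-115,0),75),31.7)
E
```

```text
t 15.05 pos [ 619.6 -251.2  117.6] -> d cm [4.26 0.11 0.1 ] w [-0.002 -0.003  0.003] F [-0.2  0.   0.2] g 0.598
```

Request:
jog_arm([
  {"tx": 1, "ty": 0.1, "tz": 0.1, "wx": 0, "wy": -0.003, "wz": 0.003},
  {"tx": 2.2, "ty": 0.1, "tz": 0.1, "wx": 0, "wy": -0.003, "wz": 0.003},
  {"tx": 3.4, "ty": 0.1, "tz": 0.1, "wx": 0, "wy": -0.003, "wz": 0.003},
  {"tx": 4.2, "ty": 0.1, "tz": 0.1, "wx": 0, "wy": -0.003, "wz": 0.003},
  {"tx": 4.2, "ty": 0.1, "tz": 0.1, "wx": 0, "wy": -0.003, "wz": 0.003},
])

```text
time: 15.47
position: [619.5, -250.9, 72.1]
tool_rot: [-151.8, 89.7, 149.8]
wrist_force: [-0.5, -0.8, -0.9]
grip_width: 0.6
```

```bash
python3 - <<'E'
from h import *
im,d=vision.get_image("side"); np.savez("pics/side7.npz",im=im,d=d); crop(im,205,305,110,200,7,"pics/s7.png")
goto((*vw(-115,0),75),31.7)
E
```

```text
t 15.52 pos [ 620.  -251.1   73.6] -> d cm [-0.14  0.06  0.08] w [-0.002 -0.003  0.001] F [ 0.2  0.7 -0.1] g 0.597
```

View pics/s7.png

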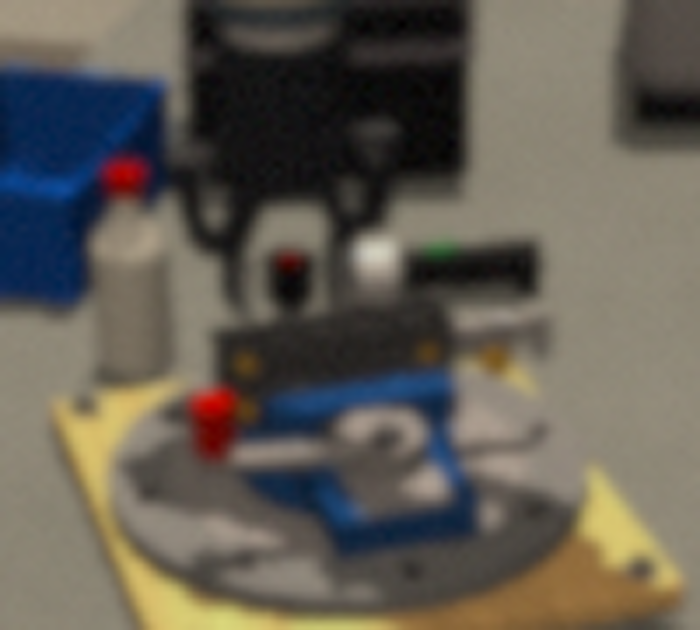

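The plunger knob at (290,280) sits centred between the fingers at (235,270) and (340,260). Closing.

Request:
jog_arm([
  {"tx": 0, "ty": 0, "tz": 0, "wx": 0, "wy": 0, "wz": 0},
  {"tx": 0, "ty": 0, "tz": 0, "wx": 0, "wy": 0, "wz": 0},
  {"tx": 0, "ty": 0, "tz": 0, "wx": 0, "wy": 0, "wz": 0},
  {"tx": 0, "ty": 0, "tz": 0, "wx": 0, "wy": 0, "wz": 0},
  {"tx": 0, "ty": 0, "tz": 0, "wx": 0, "wy": 0, "wz": 0},
], grip=0, force=60)

```text
time: 15.93
position: [620.1, -251.3, 74.3]
tool_rot: [-151.1, 89.9, 150.4]
wrist_force: [-1.7, 0.3, 2.1]
grip_width: 0.338
```

```bash
python3 - <<'E'
from h import *
goto((*vw(-115,0),75),31.7); p,R,s=pose(); print(vf(p))
E
```

```text
t 15.93 pos [ 620.1 -251.3   74.3] -> d cm [-0.07  0.07  0.05] w [-0.002 -0.002  0.001] F [-1.7  0.3  2.1] g 0.338
[-114.46661033    0.65715012]
```

Request:
jog_arm([
  {"tx": -0.4, "ty": 0, "tz": 0, "wx": 0, "wy": 0, "wz": 0},
  {"tx": -0.8, "ty": 0, "tz": 0, "wx": 0, "wy": 0, "wz": 0},
  {"tx": -1.2, "ty": 0, "tz": 0, "wx": 0, "wy": 0, "wz": 0},
  {"tx": -1.4, "ty": 0, "tz": 0, "wx": 0, "wy": 0, "wz": 0},
  {"tx": -1.4, "ty": 0, "tz": 0, "wx": 0, "wy": 0, "wz": 0},
])

```text
time: 16.35
position: [619.7, -251.3, 87.3]
tool_rot: [-146.5, 89.8, 155.1]
wrist_force: [2.4, -2.3, -12.7]
grip_width: 0.338
```

```bash
python3 - <<'E'
from h import *
goto((*vw(-115,0),88),31.7); p,R,s=pose(); print(vf(p))
E
```

```text
t 16.35 pos [ 619.7 -251.3   87.3] -> d cm [-0.07  0.1   0.07] w [-0.003 -0.004  0.002] F [  2.4  -2.3 -12.7] g 0.338
[-114.24856083    0.98038031]
```

Request:
jog_arm([
  {"tx": 0, "ty": -0.92, "tz": -0.04, "wx": 0.08, "wy": 0, "wz": 0},
  {"tx": 0, "ty": -1.82, "tz": -0.15, "wx": 0.16, "wy": 0, "wz": 0},
  {"tx": 0, "ty": -2.72, "tz": -0.33, "wx": 0.24, "wy": 0, "wz": 0},
  {"tx": 0, "ty": -3.6, "tz": -0.58, "wx": 0.32, "wy": 0, "wz": 0},
  {"tx": 0, "ty": -4.46, "tz": -0.9, "wx": 0.4, "wy": 0, "wz": 0},
])

```text
time: 16.77
position: [576.6, -267.1, 86.4]
tool_rot: [-125.3, 89.7, 153.1]
wrist_force: [2.7, -1.9, -12.6]
grip_width: 0.336
```

```bash
cat >> h.py <<'E'
P0=np.array([620.1,-251.3])
def sw():
    p,R,s=pose(); d=p[:2]-C; d0=P0-C
    a=np.arctan2(d0[1],d0[0])-np.arctan2(d[1],d[0]); print("swivel %.3f r %.1f (r0 %.1f) z %.1f"%(a,np.hypot(*d),np.hypot(*d0),p[2]))
    c,s_=np.cos(-np.pi/4),np.sin(-np.pi/4); return C+np.array([c*d0[0]-s_*d0[1],s_*d0[0]+c*d0[1]])
E
python3 - <<'E'
from h import *
T=sw(); print(T); goto((*T,88),31.7-45)
E
```

```text
swivel 0.407 r 114.6 (r0 114.4) z 86.4
[ 533.55923164 -264.82789668]
t 16.77 pos [ 576.6 -267.1   86.4] -> d cm [-0.14 -4.22 -0.86] w [ 0.379 -0.002  0.004] F [  2.7  -1.9 -12.6] g 0.336
```

Request:
jog_arm([
  {"tx": -0.1, "ty": -0.92, "tz": -0.04, "wx": 0.08, "wy": 0, "wz": 0},
  {"tx": -0.1, "ty": -1.82, "tz": -0.15, "wx": 0.16, "wy": 0, "wz": 0},
  {"tx": -0.1, "ty": -2.72, "tz": -0.33, "wx": 0.24, "wy": 0, "wz": 0},
  {"tx": -0.1, "ty": -3.6, "tz": -0.6, "wx": 0.32, "wy": 0, "wz": 0},
  {"tx": -0.1, "ty": -4.2, "tz": -0.84, "wx": 0.378, "wy": 0, "wz": 0},
])

```text
time: 17.18
position: [532.8, -265.2, 86.7]
tool_rot: [-97.0, 89.7, 159.5]
wrist_force: [1.5, -4.2, -12.2]
grip_width: 0.338
```

Request:
jog_arm([
  {"tx": 0, "ty": 0, "tz": 0, "wx": 0, "wy": 0, "wz": 0},
  {"tx": 0, "ty": 0, "tz": 0, "wx": 0, "wy": 0, "wz": 0},
])

```text
time: 17.35
position: [532.0, -265.0, 85.9]
tool_rot: [-97.9, 89.6, 158.6]
wrist_force: [-1.4, -2.7, -11.4]
grip_width: 0.337
```

```bash
python3 - <<'E'
from h import *
T=sw(); goto((*T,87),31.7-45)
E
```

```text
swivel 0.798 r 115.0 (r0 114.4) z 85.9
t 17.35 pos [ 532.  -265.    85.9] -> d cm [-0.11  0.15 -0.06] w [-0.003 -0.001  0.008] F [ -1.4  -2.7 -11.4] g 0.337
```

Request:
jog_arm([
  {"tx": 0, "ty": 0.14, "tz": -0.03, "wx": 0, "wy": 0, "wz": 0},
  {"tx": 0, "ty": 0.14, "tz": -0.03, "wx": 0, "wy": 0, "wz": 0},
  {"tx": 0, "ty": 0.14, "tz": -0.03, "wx": 0, "wy": 0, "wz": 0},
])

```text
time: 17.6
position: [533.1, -265.2, 85.3]
tool_rot: [-95.0, 89.5, 161.6]
wrist_force: [-3.5, -2.5, -12.0]
grip_width: 0.34
```

```bash
python3 - <<'E'
from h import *
T=sw(); goto((*T,87),31.7-45)
E
```

```text
swivel 0.788 r 115.0 (r0 114.4) z 85.3
t 17.60 pos [ 533.1 -265.2   85.3] -> d cm [-0.17  0.03 -0.05] w [-0.002 -0.001  0.009] F [ -3.5  -2.5 -12. ] g 0.340
```

Now 0.788 rad against 0.785, so I lower the plunger while still holding it.

Request:
jog_arm([
  {"tx": 0.2, "ty": 0.03, "tz": -0.04, "wx": 0, "wy": 0, "wz": 0},
  {"tx": 0.5, "ty": 0.03, "tz": -0.04, "wx": 0, "wy": 0, "wz": 0},
  {"tx": 0.8, "ty": 0.03, "tz": -0.04, "wx": 0, "wy": 0, "wz": 0},
  {"tx": 1.0, "ty": 0.03, "tz": -0.04, "wx": 0, "wy": 0, "wz": 0},
  {"tx": 1.1, "ty": 0.03, "tz": -0.04, "wx": 0, "wy": 0, "wz": 0},
])

```text
time: 18.02
position: [533.5, -265.3, 74.7]
tool_rot: [-89.2, 89.5, 167.4]
wrist_force: [-3.4, -3.1, -7.2]
grip_width: 0.338
```

```bash
python3 - <<'E'
from h import *
T=sw(); goto((*T,74.3),31.7-45)
E
```

```text
swivel 0.785 r 115.0 (r0 114.4) z 74.7
t 18.02 pos [ 533.5 -265.3   74.7] -> d cm [ 0.04 -0.   -0.05] w [-0.002  0.     0.009] F [-3.4 -3.1 -7.2] g 0.338
```

Request:
jog_arm([
  {"tx": 0, "ty": 0, "tz": 0, "wx": 0, "wy": 0, "wz": 0},
  {"tx": 0, "ty": 0, "tz": 0, "wx": 0, "wy": 0, "wz": 0},
  {"tx": 0, "ty": 0, "tz": 0, "wx": 0, "wy": 0, "wz": 0},
  {"tx": 0, "ty": 0, "tz": 0, "wx": 0, "wy": 0, "wz": 0},
  {"tx": 0, "ty": 0, "tz": 0, "wx": 0, "wy": 0, "wz": 0},
], grip=60)

```text
time: 18.43
position: [534.3, -265.3, 76.0]
tool_rot: [-87.1, 89.6, 169.6]
wrist_force: [0.6, -0.2, 0.5]
grip_width: 0.602
```

Request:
jog_arm([
  {"tx": -2, "ty": 0, "tz": 0, "wx": 0, "wy": 0, "wz": 0},
  {"tx": -5, "ty": 0, "tz": 0, "wx": 0, "wy": 0, "wz": 0},
  {"tx": -9, "ty": 0, "tz": 0, "wx": 0, "wy": 0, "wz": 0},
  {"tx": -13, "ty": 0, "tz": 0, "wx": 0, "wy": 0, "wz": 0},
  {"tx": -15, "ty": 0, "tz": 0, "wx": 0, "wy": 0, "wz": 0},
])

```text
time: 18.85
position: [536.3, -265.8, 232.7]
tool_rot: [26.1, 89.9, -77.3]
wrist_force: [0.7, -0.2, 0.8]
grip_width: 0.601
```

Request:
jog_arm([
  {"tx": -1, "ty": -4, "tz": -3, "wx": 0, "wy": 0, "wz": 0},
  {"tx": -1, "ty": -8, "tz": 0, "wx": 0, "wy": 0, "wz": 0},
  {"tx": -1, "ty": -12, "tz": 3, "wx": 0, "wy": 0, "wz": 0},
  {"tx": -1, "ty": -15, "tz": 6, "wx": 0, "wy": 0, "wz": 0},
  {"tx": -1, "ty": -18, "tz": 9, "wx": 0, "wy": 0, "wz": 0},
])

```text
time: 19.27
position: [357.5, -300.7, 243.6]
tool_rot: [43.3, 89.8, -59.9]
wrist_force: [0.3, -0.7, -0.1]
grip_width: 0.603
```

```bash
python3 - <<'E'
from h import *
im,d=vision.get_image("side"); np.savez("pics/side8.npz",im=im,d=d); crop(im,205,305,125,215,7,"pics/s8.png")
im,d=vision.get_image("top"); np.savez("pics/top8.npz",im=im,d=d); crop(im,240,380,130,260,4.6,"pics/t8.png")
p,R,s=pose();print(p,s["joint_positions"])
E
```

```text
[ 354.88391607 -303.47942237  244.00128692] [-44.57323492 -15.3299881   88.58158579  -0.19642813 106.48487399
 -30.93134092]
```

View pics/s8.png

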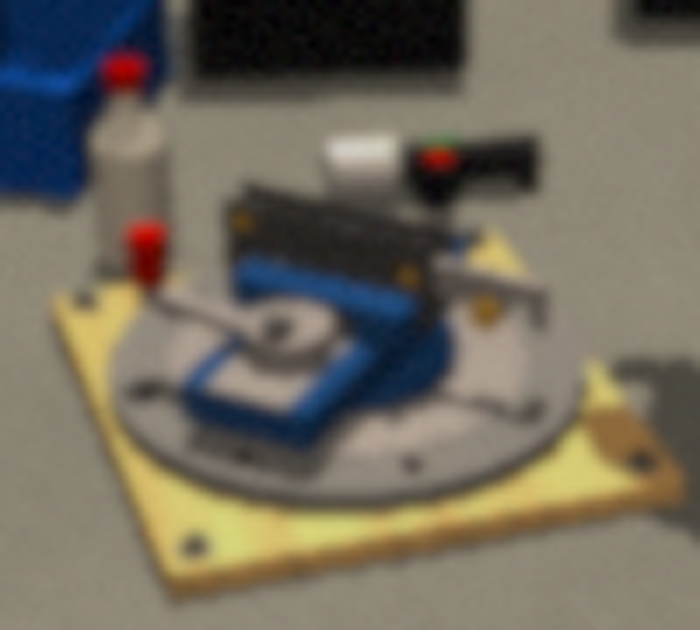

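View pics/t8.png

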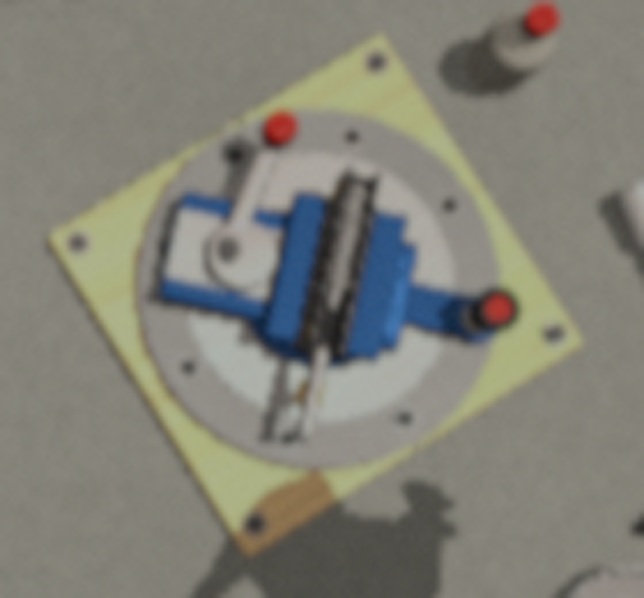

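```bash
python3 - <<'E'
from h import *
a=np.pi/4
for nm,ang,f in(("start",0,"side6"),("end",a,"side8")):
    w=vw(-115,0,ang); im=np.load(f"pics/{f}.npz")["im"].astype(int)
    e=proj("side",(*w,107)); x0,y0=int(e[0])-10,int(e[1])-10
    s=im[y0:y0+21,x0:x0+21]; r=np.clip(s[:,:,0]-np.maximum(s[:,:,1],s[:,:,2])-40,0,None); v,u=np.mgrid[y0:y0+21,x0:x0+21]
    print(nm,"expect z107",e.round(2),"z117",proj("side",(*w,117)).round(2),"red",(r*u).sum()/r.sum(),(r*v).sum()/r.sum())
q=vf(atz("top",240+497/4.6,130+310/4.6,107)); print("top plunger: angle",np.degrees(np.arctan2(q[1],-q[0])),np.hypot(*q))
v=vf(atz("top",240+282/4.6,130+127/4.6,121),a)-[77,0]; print("lever",np.arctan2(-v[1],v[0]),np.hypot(*v))
print("claw",vf(atz("top",240+310/4.6,130+432/4.6,105),a))
P=cloud("top",np.load("pics/top8.npz")["d"]).reshape(-1,3);V=np.array([vf(x,a) for x in P]);m=(np.hypot(V[:,0]+115,V[:,1])<10);print(np.median(P[m,2]))
P=cloud("top",np.load("pics/top6.npz")["d"]).reshape(-1,3);V=np.array([vf(x,0) for x in P]);m=(np.hypot(V[:,0]+115,V[:,1])<10);print(np.median(P[m,2]))
E
```

```text
start expect z107 [245.05 146.05] z117 [244.98 143.82] red 245.90486725663717 146.61061946902655
end expect z107 [266.69 146.64] z117 [266.69 144.4 ] red 267.20588235294116 147.21764705882353
top plunger: angle 45.90344656943465 114.04404343421766
lever 1.7656419363876048 87.57858760176836
claw [ -5.87740358 114.09278327]
105.97276906068296
105.01732630837107
```

```bash
python3 - <<'E'
from h import *
from plant import robot
a=np.load("pics/top0.npz")["im"].astype(int);b=np.load("pics/top8.npz")["im"].astype(int)
for n,(u,v) in dict(meter=(194,215),screwdriver=(160,282),wrench=(237,128),oil=(354,138),dish=(376,269),tumbler=(110,162),torch=(388,188)).items():
    s=np.s_[v-14:v+15,u-14:u+15]; print(n,np.abs(a[s]-b[s]).mean().round(1))
p,R,s=pose(); print(s["time"],s["wrist_force"],np.abs(s["qvel"]).max())
E
```

```text
meter 1.5
screwdriver 1.6
wrench 1.6
oil 1.5
dish 35.4
tumbler 1.7
torch 1.6
19.3667 [ 0.8789716   0.12385004 -0.10950622] 4.785054645650994
```

Request:
jog_arm([
  {"tx": 0, "ty": 0, "tz": 0, "wx": 0, "wy": 0, "wz": 0},
  {"tx": 0, "ty": 0, "tz": 0, "wx": 0, "wy": 0, "wz": 0},
  {"tx": 0, "ty": 0, "tz": 0, "wx": 0, "wy": 0, "wz": 0},
])

```text
time: 19.62
position: [355.7, -303.1, 244.3]
tool_rot: [30.8, 89.7, -72.9]
wrist_force: [0.3, 0.7, 0.4]
grip_width: 0.598
```

```bash
python3 - <<'E'
from h import *
from plant import robot
im,_=vision.get_image("side"); a=np.load("pics/side0.npz")["im"].astype(int)
u,v=np.round(proj("side",(303,-372,24))).astype(int); print(u,v,np.abs(a-im.astype(int))[v-8:v+9,u-12:u+13].mean())
crop(im,u-40,u+41,v-30,v+31,8,"pics/dish.png")
E
```

```text
325 159 11.48
```

View pics/dish.png

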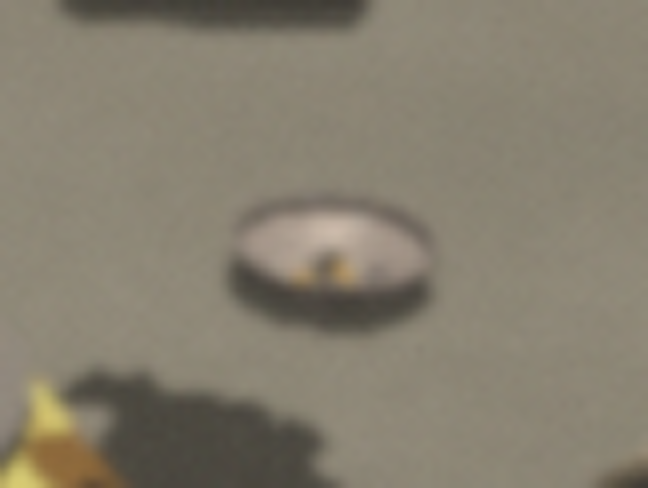

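The dish sits at (335,250), where it was, with only the shadows changed. The arm is clear, so I'm handing in.

```bash
python3 - <<'E'
from plant import robot
print(robot.finish_job())
E
```

```text
the job is handed in; nothing more can be done
None
```

The hinge is clamped in the vise, the vise is one hole clockwise with the plunger home, and the job was handed in at about 19.7 s; no verdict came back.

I stood the dark hinge between the open jaws with its claw to the robot, let it go and pushed the cam lever to its stop. I then pulled the plunger about 13 mm, swung the vise 45°, lowered the pin and released it.

**Last checks:**
- **Swivel:** 0.785 rad from the arm's position, and 45.9° in the top view. The camera figure reads about 1° high, within its error.
- **Plunger:** the fingers were back at their starting height before I let go. The knob's offset from its expected "home" pixel is the same as at the start, so it is fully home.
- **Lever:** about 1.75 rad (1.77 in the last picture).
- **Hinge:** it stands upright between the jaws with its claw on the robot's side. I could not measure the jaw force directly. One rough reading put the claw tip 6 mm off the centre line, which I put down to noise because the hinge is held against the fixed jaw.
- **Other things on the counter:** they match the first picture. The dish differed only because the arm and its shadow covered it; a crop shows it in place.

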